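Fetch the jar from behind the bottles for weighing

TASK

The low, wide jar at the back of the grey spill tray has to be weighed, but the three tall bottles crowded round it are in the way. First stand all three bottles (round, square and conical flask) on the white mat, then set the jar down gently, upright, in the middle of the balance pan, and finally put each bottle back upright in its own place in the tray, where it stood at the start. Do not knock any of them over, and leave the two little vials at the front of the tray undisturbed.

Things in the scene. Friction and masses are not known exactly. Their poses are not given: they have to be found in the camera images.
- round_bottle_center (a point): Tall round white plastic bottle with a blank paper label, 56 mm in diameter, 130 mm tall; straight-sided up to 78 mm, then a shoulder and neck, and on top a white round screw cap, 35 mm in diameter, from 100 to 130 mm above its base. Loose, upright, about 0.17 kg (0.12 to 0.23). The point is on its axis half-way up, 65 mm above its base; z is its upright axis.
- square_bottle_center (a point): Tall square white plastic bottle with blank paper labels, 52 x 52 mm, 125 mm tall; straight-sided up to 80 mm, then a shoulder, and on top a white round screw cap, 35 mm in diameter, from 96 to 125 mm above its base. Loose, upright, about 0.17 kg (0.12 to 0.23). The point is on its axis half-way up, 62.5 mm above its base; x and y are square to its sides, z is its upright axis.
- flask_center (a point): Conical clear-glass flask, 64 mm in diameter at the base narrowing to a 27 mm neck at 76 mm, 120 mm tall, with a narrow paper band and on top a black round screw cap, 35 mm in diameter, from 93 to 120 mm above its base. Loose, upright, about 0.15 kg (0.10 to 0.21). The point is on its axis half-way up, 60 mm above its base; z is its upright axis.
- jar_center (a point): Low, wide amber-glass jar, 58 mm in diameter, 50 mm tall, with a blank paper band; its white screw lid, 57 mm in diameter, takes the top 17 mm. It starts at the back of the tray with a tall bottle on its left, on its right and in front, about 65 to 75 mm from axis to axis, so there is no room for a gripper beside it until they are cleared. Loose, upright, about 0.14 kg (0.10 to 0.19). The point is on its axis half-way up, 25 mm above its base; z is its upright axis.
- tray: Grey plastic spill tray, 240 (x) x 260 (y) mm, fixed to the bench, with a flat floor 5 mm above the bench and a rim 28 mm high, 5 mm thick. Origin at the centre of its underside, on the bench; its x axis points to its back, away from the robot. The jar and the three bottles start on its floor.
- mat: Flat white bench mat, 260 (x) x 210 (y) mm, 4 mm thick, fixed on the bench to the left or the right of the tray; empty at the start. Origin at the centre of its underside, on the bench; its x axis points away from the robot.
- pan (a point): Centre of the top face of the balance's round steel weighing pan, 130 mm in diameter, 82 mm above the bench (rigid, it does not sink). The balance is a flat white box, 270 mm deep and 190 mm wide, with a dark display panel sloping towards the robot, fixed on the other side of the tray from the mat; nothing on it is higher than the pan.
- vial_left: Small amber vial with a black cap, 28 mm in diameter, 50 mm tall, standing loose in the tray's front left corner (front = towards the robot). Leave it alone. Origin at the centre of its underside.
- vial_right: Small amber vial with a black cap, 28 mm in diameter, 50 mm tall, standing loose in the tray's front right corner. Leave it alone. Origin at the centre of its underside.
Mind the look-alikes: they are no part of the job. Leave any turquoise look-alike of the part that bears round_bottle_center alone.

How it is judged:
On the way, in this order (a step that is already met when the one before it is completed fails the run):
1. all three bottles stand upright on the mat, the jar still in the tray (x of round_bottle_center in the frame of mat between -0.115 and 0.115 m and y of round_bottle_center in the frame of mat between -0.09 and 0.09 m and z of round_bottle_center in the frame of mat between 0.063 and 0.075 m and angle between each of round_bottle_center, square_bottle_center, flask_center's own z axis and vertical below 0.1 rad and x of square_bottle_center in the frame of mat between -0.115 and 0.115 m and y of square_bottle_center in the frame of mat between -0.09 and 0.09 m and z of square_bottle_center in the frame of mat between 0.0605 and 0.0725 m and x of flask_center in the frame of mat between -0.115 and 0.115 m and y of flask_center in the frame of mat between -0.09 and 0.09 m and z of flask_center in the frame of mat between 0.058 and 0.07 m and distance of jar_center from where it was at the start of the episode below 0.04 m), for 0.2 s.
2. the jar stands released in the middle of the balance pan (horizontal distance between jar_center and pan below 0.015 m and z of jar_center in the frame of pan between 0.019 and 0.031 m and angle between jar_center's own z axis and vertical below 0.1 rad and contact force between jar and the fingers below 0.1 N), for 0.2 s.
At the end, for the whole second after the job is handed in: The jar stands upright on the balance pan, its axis within 15 mm of the pan's centre; each of the three bottles stands upright in the tray within 15 mm of where it stood at the start; all are at rest (distance of each of round_bottle_center, square_bottle_center, flask_center from where it was at the start of the episode below 0.015 m and angle between each of round_bottle_center, square_bottle_center, flask_center, jar_center's own z axis and vertical below 0.1 rad and linear speed of each of round_bottle, square_bottle, flask, jar below 0.02 m/s and horizontal distance between jar_center and pan below 0.015 m and z of jar_center in the frame of pan between 0.019 and 0.031 m); the robot touches nothing.
It fails at once if a bottle or the jar is knocked over (tilted by more than about 35 degrees) (angle between any of round_bottle_center, square_bottle_center, flask_center, jar_center's own z axis and vertical above 0.6 rad).
It fails at once if the jar is dropped or banged onto the pan (faster than 0.4 m/s within 30 mm of it) (horizontal distance between jar_center and pan below 0.03 m and z of jar_center in the frame of pan between 0 and 0.055 m and linear speed of jar above 0.4 m/s).
It fails at once if the jar is pressed hard onto the balance (more than 60 N) (contact force between jar and balance above 60 N).
It fails at once if a vial is pushed more than 15 mm or tipped over (distance of any of vial_left, vial_right from where it was at the start of the episode above 0.015 m or angle between any of vial_left, vial_right's own z axis and vertical above 0.5 rad).
It also fails if it takes over 147 s, if anything falls off the work surface, if the arm or the gripper's body presses on something with over 40 N, if the wrist force passes 120 N, or if a joint passes its speed limit or range.

ROBOT

A 6-joint arm with a two-finger parallel gripper is mounted at the origin on the work surface. World frame = base frame: x ahead of the robot, y to its left, z up, the work surface at z = 0. Lengths are in m, angles in rad, forces in N, time in s.
With the tool pointing down it reaches from about 0.3 to 0.775 m from the base axis. Payload 14.6 kg.
Tool frame: the origin (TCP) lies at the very end of the fingers, on their centre line; the grasp point (between the pads) lies 19 mm behind it; z points along the fingers, y is the direction in which the jaws open and shut (so a half turn about z gives the same grasp; the last joint's range is limited). The gripper opens to 85 mm and grips with 20 to 120 N. Pads are 22 mm wide; open, the fingers measure 114 mm over their backs; the gripper's body (76 mm by 85 mm) begins 54 mm behind the grasp point. The pads swing forward as they close: fully open they stand 13 mm farther back than shut.
Start: joints at [-1.364, 0.3, 1.521, -0, 1.321, -0.067], TCP at [0.149, -0.53, 0.231] pointing down, gripper open.
Joint ranges: [-3.03, 3.03], [-0.79, 2.21], [0.23, 2.52], [-1.04, 4.18], [0, 3.07], [-2.55, 2.55]. Speed limits (rad/s): [2.22, 2.22, 2.57, 3.14, 3.14, 3.14].

INTERFACE

Orientations are given as a unit quaternion [x, y, z, w].
In Python, from cell import manip gives the robot as it stands.
- The arm moves only by the tool arm_command, never from a script. Its argument "steps" is a list of rows, each an object of numbers: "claw": the finger opening in m, from 0 to 0.0854; "dx", "dy", "dz": the shift along the tool's x, y, z in m; "ax", "ay", "az": the turn, a rotation vector about the tool's x, y, z in rad. A call has 1 to 5 rows; each row shifts and turns the pose as measured when the row begins, along the tool's axes as they then stand; what a row does not reach is not made up. A row lasts 1/12 s, in which the tool goes at most 41.7 mm and 7.16 degrees, less where a joint would pass 70% of its speed; a pose out of reach is approached as far as the arm can. A call is refused whole if a number of a shift passes 0.0417 or a number of a turn 0.125, either way. A call with a gripper value outside its range is refused whole. The fingers move at their own pace and stop on an object; "force" is the grip in N (left out, the last holds). Time passes only in rows, so rows that do not move let the fingers close. It gives the time, the measured TCP pose, the force and the opening at its end, in the units of the state.
- manip.read_state(): the state, without advancing time (a new reading comes with each control period).
- manip.snapshot(name): name is "scene" or "top" or "wrist"; returns the picture (420x560x3 uint8, red, green, blue); there is no depth.
- manip.camera_model(name): a dict with "fx", "fy", "cx", "cy" (pixels), "rvec" (rotation vector, rad) and "tvec" (3), from world to camera coordinates, as OpenCV has them. Camera axes: x right, y down, z forward; pixel columns grow to the right and rows downward; lengths in m; the calibration is good to about 2 mm. A picture is of the moment at which its call begins: read the wrist's pose just before it. camera_model takes no time and is no camera call; for the wrist camera it gives the pose at the moment of the call.
- manip.sign_off(): hands the job in, once; it reports no verdict.
The state is a dict: "time": time; "joint_pos": joint angles; "joint_vel": joint speeds; "joint_torque": joint torques, N m; "position": TCP position; "tool_rot": TCP orientation; "contact_force": force on the tool from outside, world axes, zero at the start; "ft_torque": the same for the moment, N m; "grip_width": opening from 0.0 (shut) to 1.0 (fully open).
Only numpy, scipy, OpenCV 4.12 (cv2) and the standard library are available. Lean on these libraries where they do the work, as an engineer would, in place of code of your own. Each camera call takes 0.05 s, during which the arm holds its last target.

## Working session

There is one attempt and no reset: what is moved stays moved. The work goes in short steps, Python scripts to look and compute and a tool call to move; the robot and the scene stay as the last step left them, time stands still between calls to the robot, and variables do not carry over. Pictures are saved under pics/ and viewed, and the job is handed in when it is done.

Besides the shell and the picture viewer there is one more tool, called after ">>>" by a JSON object that holds its "method" and its "body". arm_command: Moves the arm, as the interface text tells. Its arguments: {"type":"object","properties":{"steps":{"type":"array"},"force":{"type":"number"}},"required":["steps"]}

```bash
ls; mkdir -p pics; cat > h.py <<'E'
import numpy as np, cv2
from cell import manip
def snap(n,f):
    im=manip.snapshot(n); cv2.imwrite('pics/'+f,cv2.cvtColor(im,cv2.COLOR_RGB2BGR)); return im
def ray(n,u,v,cm=None):
    c=cm or manip.camera_model(n)
    R=cv2.Rodrigues(np.array(c['rvec'],float))[0];t=np.array(c['tvec'],float).ravel()
    o=-R.T@t; d=R.T@np.array([(u-c['cx'])/c['fx'],(v-c['cy'])/c['fy'],1]); return o,d
def onz(n,u,v,z,cm=None):
    o,d=ray(n,u,v,cm); return o+d*(z-o[2])/d[2]
def proj(n,p,cm=None):
    c=cm or manip.camera_model(n)
    R=cv2.Rodrigues(np.array(c['rvec'],float))[0]
    q=R@np.array(p,float)+np.array(c['tvec'],float).ravel(); return c['fx']*q[0]/q[2]+c['cx'],c['fy']*q[1]/q[2]+c['cy']
E
python3 - <<'E'
from h import *
np.set_printoptions(precision=4,suppress=True)
for n in ['scene','top','wrist']:
    snap(n,n+'0.png'); c=manip.camera_model(n); print(n,c, ray(n,280,210))
print(manip.read_state())
E
```

```text
pics
scene {'fx': 422.2129007340731, 'fy': 422.2129007340731, 'cx': 277.5578070240939, 'cy': 205.66123240249655, 'rvec': array([ 1.3734,  2.337 , -0.7644]), 'tvec': array([ 0.2566, -0.3421,  1.2932])} (array([1.0405, 0.2758, 0.8346]), array([-0.5185, -0.2737, -0.8102]))
top {'fx': 457.798277822165, 'fy': 457.798277822165, 'cx': 282.84135247071333, 'cy': 207.90376545228358, 'rvec': array([ 2.1841, -2.1465,  0.1195]), 'tvec': array([-0.0278,  0.5658,  1.0623])} (array([ 0.4466, -0.0183,  1.1178]), array([ 0.1047,  0.0064, -0.9945]))
wrist {'fx': 313.7028625928696, 'fy': 313.7028625928696, 'cx': 286.6686565960325, 'cy': 208.467894917051, 'rvec': array([-2.3215,  1.7605,  0.2439]), 'tvec': array([-0.5482, -0.036 ,  0.3788])} (array([ 0.2134, -0.5098,  0.374 ]), array([-0.2713, -0.0532, -0.9613]))
{'time': 0.15, 'joint_pos': array([-1.3636,  0.3003,  1.5215,  0.    ,  1.3207, -0.0666]), 'joint_vel': array([ 0.0011, -0.0026, -0.0012, -0.0002, -0.0015,  0.0004]), 'joint_torque': array([  0.0012, -54.3658, -36.1884,   0.    ,   0.0032,   0.    ]), 'position': array([ 0.1487, -0.5293,  0.2308]), 'tool_rot': array([ 0.9906,  0.1365, -0.    , -0.0004]), 'contact_force': array([-0.1204,  0.3688,  0.8572]), 'ft_torque': array([0.0037, 0.0155, 0.0254]), 'grip_width': 1.0007073662710304}
```

View pics/scene0.png

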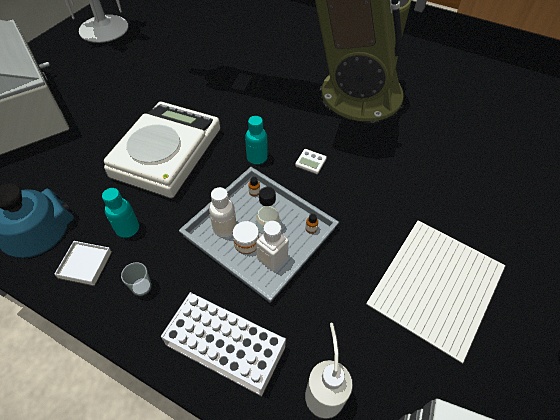

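View pics/top0.png

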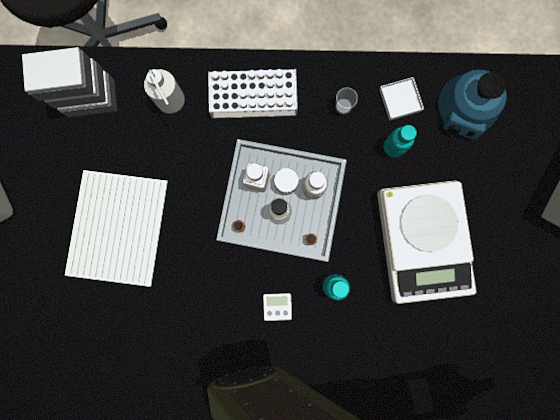

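View pics/wrist0.png

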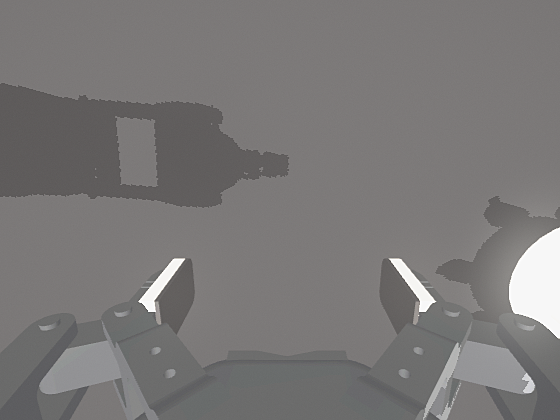

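The top view shows the tray with square bottle (255,175), jar (286,181), round bottle (316,183) and flask (279,208). The vials are at (238,226) and (311,239), the mat at (116,228) and the pan at (430,222). 

Possible confusions with the round bottle are the two turquoise look-alikes at (400,140) and (337,288) and the wash bottle at (163,90). I choose the white one in the tray at (316,183). Next I crop in close to check that and measure.

```bash
python3 - <<'E'
from h import *
np.set_printoptions(precision=4,suppress=True)
t=cv2.imread('pics/top0.png'); s=cv2.imread('pics/scene0.png')
a=cv2.resize(t[135:265,210:350],None,fx=5.5,fy=4.5*5.5/4.5*0+4.5,interpolation=3)
cv2.imwrite('pics/c1.png',cv2.resize(t[138:263,212:352],(784,700))[:600] if 0 else cv2.resize(t[138:245,215:350],(757,600),interpolation=3))
cv2.imwrite('pics/c2.png',cv2.resize(s[165:305,175:345],(728,600),interpolation=3))
# mat and pan
hsv=cv2.cvtColor(t,cv2.COLOR_BGR2HSV)
m=((hsv[...,2]>140)&(hsv[...,1]<60)).astype(np.uint8)
m=cv2.morphologyEx(m,cv2.MORPH_CLOSE,np.ones((5,5),np.uint8))
n,l,st,c=cv2.connectedComponentsWithStats(m)
for i in range(1,n):
    if st[i,4]>80: 
        cs,_=cv2.findContours((l==i).astype(np.uint8),0,2)
        print(st[i],c[i],cv2.minAreaRect(cs[0]))
E
```

```text
[   0    0   41   45 1052] [16.0257 29.385 ] ((20.0, 22.0), (40.0, 44.0), 0.0)
[  108     0   452    55 21750] [349.7583  24.6537] ((333.5, 27.0), (54.0, 451.0), 90.0)
[  22   40   60   51 2237] [51.8418 67.8471] ((50.97541809082031, 63.72951126098633), (48.708229064941406, 57.942874908447266), 84.80557250976562)
[90 58  6 35 87] [92.6897 75.6437] ((92.68032836914062, 74.98360443115234), (34.31304931640625, 2.4444656372070312), 84.80557250976562)
[144  69  32  36 784] [159.1888  84.0893] ((158.9482879638672, 84.37931823730469), (30.639732360839844, 31.196815490722656), 21.801410675048828)
[ 208   69   89   49 3992] [252.4371  92.7678] ((252.32122802734375, 92.65538787841797), (46.673030853271484, 88.12120056152344), 87.99044799804688)
[ 58  71  50  38 159] [94.8742 95.6038] ((89.30553436279297, 99.49321746826172), (26.622928619384766, 59.167789459228516), 50.57219696044922)
[ 381   77   43   42 1191] [401.9295  97.3543] ((401.9622802734375, 97.367919921875), (34.20277404785156, 35.713741302490234), 74.05460357666016)
[336  95  15  18 156] [342.859  105.0962] ((341.3733215332031, 104.57876586914062), (17.710765838623047, 12.993412017822266), 24.443954467773438)
[  217   139   129   123 10639] [281.8391 199.2029] ((281.615966796875, 199.64114379882812), (113.7173843383789, 103.5665512084961), 10.784297943115234)
[  65  170  102  117 9284] [116.0792 228.0152] ((115.65110778808594, 227.6330108642578), (87.31556701660156, 109.6693344116211), 8.880659103393555)
[ 381  181   95  123 8381] [427.745  236.3143] ((428.8489990234375, 241.18258666992188), (117.1513900756836, 83.00232696533203), 82.303955078125)
[263 293  29  28 744] [277.1747 306.586 ] ((277.2679748535156, 306.5911865234375), (26.647327423095703, 27.80362319946289), 86.98721313476562)
```

View pics/c1.png

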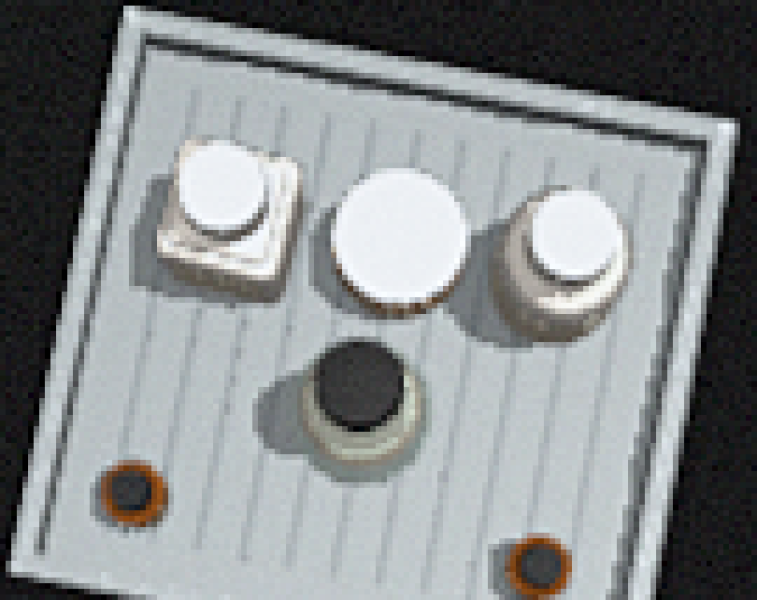

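View pics/c2.png

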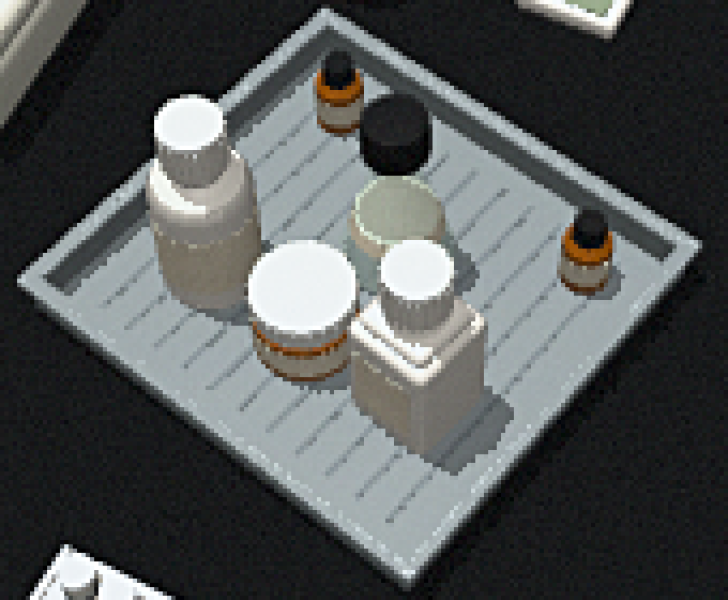

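The crops confirm the choice: the round white bottle's cap is at about (575,230) in c1 (full picture 317.5,179), square cap (220,187), flask cap (358,385), jar lid (400,235). Now I fit the circles and cross-check between the two views.

```bash
python3 - <<'E'
from h import *
np.set_printoptions(precision=4,suppress=True)
T=cv2.cvtColor(cv2.imread('pics/top0.png'),cv2.COLOR_BGR2GRAY); S=cv2.cvtColor(cv2.imread('pics/scene0.png'),cv2.COLOR_BGR2GRAY)
def comps(m,x0,y0,x1,y1,mn=15):
    m=m.copy().astype(np.uint8); k=np.zeros_like(m);k[y0:y1,x0:x1]=1; m*=k
    n,l,st,c=cv2.connectedComponentsWithStats(m)
    for i in range(1,n):
        if st[i,4]>=mn:
            print(st[i],c[i])
    
print('top white');comps(T>235,215,138,350,245)
print('top black');comps(T<75,230,160,330,250)
print('scene white');comps(S>228,180,170,340,290)
print('scene black');comps(S<60,240,170,325,245)
for n in ['top','scene']:
    print(n,[np.round(proj(n,p),1) for p in [(0.5,0,0.1)]])
# mat
for u,v in [(84,170.5),(167.5,180),(151,286),(65.5,276)]: print('mat',onz('top',u,v,0.004))
print('matc',onz('top',116.1,228.0,0.004))
for u,v in [(238,139.5),(346,158.5),(327,262),(217,240)]: print('tray',onz('top',u,v,0.028))
print('vials',onz('top',238.4,225.6,.05),onz('top',311.4,239,.05))
# pan
g=T[180:265,385:470]; c=cv2.resize(g,(595,595),interpolation=3); cv2.imwrite('pics/pan.png',c)
e=cv2.HoughCircles(g,cv2.HOUGH_GRADIENT,1,20,param1=60,param2=12,minRadius=25,maxRadius=33)
print(e)
E
```

```text
top white
[247 164  15  14 164] [254.0976 170.6524]
[263 167   5   6  15] [264.9333 168.6667]
[275 169  23  23 405] [285.921  179.6642]
[310 172  16  21 203] [317.665  180.4286]
[256 178   7   6  19] [259.8421 181.1053]
top black
[230 160   3  11  18] [230.4444 163.8889]
[318 160  12   3  17] [324.2941 160.7647]
[271 199  16  16 199] [278.7337 206.2814]
[234 221   9   9  60] [237.7167 225.0667]
[307 234   8  11  65] [310.5692 238.7692]
[230 243  32   7 116] [241.069  247.2586]
scene white
[211 188  16  12 153] [218.634  193.4641]
[210 202  13  13  54] [214.6481 209.6667]
[233 221  25  22 422] [245.09   231.4573]
[264 221  17  14 184] [271.7174 227.4022]
[259 235  17  14  52] [265.9231 241.8654]
[257 240  21  14  53] [266.1509 247.0377]
scene black
[240 170   6   5  19] [241.7895 171.3684]
[ 258  170   67   42 1427] [301.4926 184.0512]
[250 176   8  10  61] [253.4754 180.9344]
[250 186  26  20 286] [266.4091 195.9336]
[308 213   9  10  68] [312.4412 217.9412]
[320 240   5   5  15] [322.6667 242.6667]
top [array([274.3, 234. ])]
scene [array([284.3, 183.1])]
mat [0.6535 0.4743 0.004 ]
mat [0.6333 0.2673 0.004 ]
mat [0.375  0.2953 0.004 ]
mat [0.3952 0.5021 0.004 ]
matc [0.5129 0.387  0.004 ]
tray [0.7321 0.0941 0.028 ]
tray [ 0.6896 -0.169   0.028 ]
tray [ 0.4397 -0.1246  0.028 ]
tray [0.4871 0.1371 0.028 ]
vials [0.5207 0.0851 0.05  ] [ 0.4924 -0.0858  0.05  ]
[[[44.5 43.5 28.2]]]
```

View pics/pan.png

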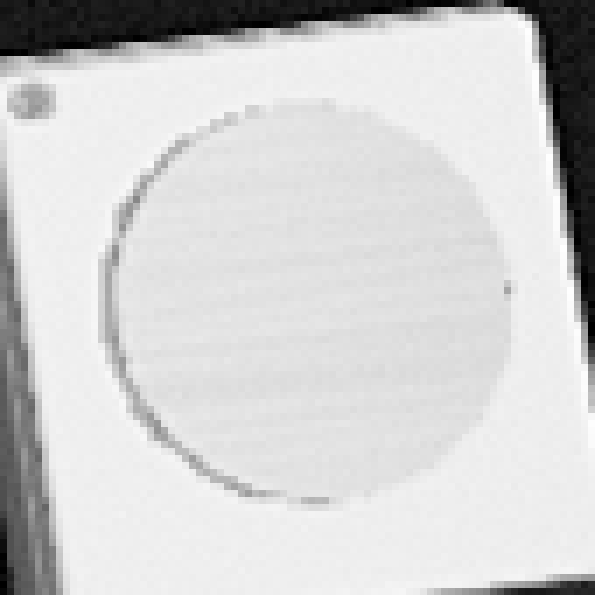

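```bash
python3 - <<'E'
from h import *
np.set_printoptions(precision=4,suppress=True)
def tri(a,b):
    o1,d1=ray('top',*a);o2,d2=ray('scene',*b)
    A=np.stack([d1,-d2],1);s=np.linalg.lstsq(A,o2-o1,rcond=None)[0]
    return (o1+d1*s[0]+o2+d2*s[1])/2
for n,a,b,z in [('round',(317.5,179.5),(218.6,193.5),.135),('square',(254.1,170.7),(271.7,227.4),.130),('flask',(278.8,206),(267.3,192.6),.125),('jar',(285.9,179.6),(245.1,231.2),.055),('pan',(428.9,222.6),(153.5,144),.082)]:
    print(n,onz('top',*a,z),onz('scene',*b,z),tri(a,b))
# pan in scene
s=cv2.imread('pics/scene0.png');cv2.imwrite('pics/pan2.png',cv2.resize(s[95:200,100:225],(714,600),interpolation=3))
E
```

```text
round [ 0.6182 -0.0923  0.135 ] [ 0.6184 -0.0937  0.135 ] [ 0.6184 -0.0928  0.1355]
square [0.6361 0.0463 0.13  ] [0.6353 0.044  0.13  ] [0.6361 0.0455 0.1321]
flask [ 0.5599 -0.0091  0.125 ] [ 0.5594 -0.0097  0.125 ] [ 0.5598 -0.0092  0.1257]
jar [ 0.6306 -0.024   0.055 ] [ 0.6294 -0.0267  0.055 ] [ 0.6306 -0.0248  0.0578]
pan [ 0.5328 -0.35    0.082 ] [ 0.5353 -0.3489  0.082 ] [ 0.5332 -0.3512  0.079 ]
```

View pics/pan2.png

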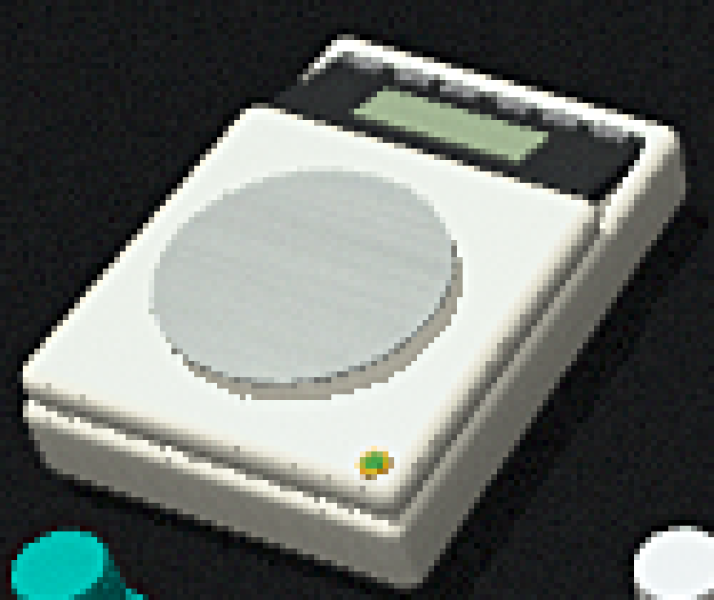

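Targets in world coordinates, in metres (the two views agree within 3 mm):

| Thing | x | y |
|---|---|---|
| Round bottle | 0.618 | -0.093 |
| Square bottle | 0.636 | 0.045 |
| Flask | 0.560 | -0.009 |
| Jar | 0.6305 | -0.025 |
| Pan | 0.534 | -0.350 |
| Mat centre | 0.513 | 0.387 |

I will hold the bottles by their caps with the jaws along world x. The first move swings the arm in at the current height.

>>> {"method": "arm_command", "body": {"steps": [{"dx": 0.041,"az": -0.075,"claw": 0.06},{"dx": 0.041,"az": -0.075,"claw": 0.06},{"dx": 0.041,"az": -0.075,"claw": 0.06},{"dx": 0.041,"az": -0.075,"claw": 0.06},{"dx": 0.041,"az": -0.075,"claw": 0.06}], "force": 40}}

```text
$.steps[0]: bad value
```

>>> {"method": "arm_command", "body": {"steps": [{"claw": 0.06,"dx": 0.041,"dy": 0,"dz": 0,"ax": 0,"ay": 0,"az": -0.075},{"claw": 0.06,"dx": 0.041,"dy": 0,"dz": 0,"ax": 0,"ay": 0,"az": -0.075},{"claw": 0.06,"dx": 0.041,"dy": 0,"dz": 0,"ax": 0,"ay": 0,"az": -0.075},{"claw": 0.06,"dx": 0.041,"dy": 0,"dz": 0,"ax": 0,"ay": 0,"az": -0.075},{"claw": 0.06,"dx": 0.041,"dy": 0,"dz": 0,"ax": 0,"ay": 0,"az": -0.075}], "force": 40}}

```text
time: 0.57
position: [0.3339, -0.4462, 0.2292]
tool_rot: [0.948, 0.319, -0.001, -0.001]
contact_force: [0.1, -1.0, -1.1]
grip_width: 0.705
```

>>> {"method": "arm_command", "body": {"steps": [{"claw": 0.06,"dx": 0.041,"dy": 0,"dz": 0,"ax": 0,"ay": 0,"az": -0.076},{"claw": 0.06,"dx": 0.041,"dy": 0,"dz": 0,"ax": 0,"ay": 0,"az": -0.076},{"claw": 0.06,"dx": 0.041,"dy": 0,"dz": 0,"ax": 0,"ay": 0,"az": -0.076},{"claw": 0.06,"dx": 0.041,"dy": 0,"dz": 0,"ax": 0,"ay": 0,"az": -0.076},{"claw": 0.06,"dx": 0.041,"dy": 0,"dz": 0,"ax": 0,"ay": 0,"az": -0.076}]}}

```text
time: 0.98
position: [0.4769, -0.2961, 0.2276]
tool_rot: [0.866, 0.501, -0.001, -0.003]
contact_force: [1.3, -0.4, 0.8]
grip_width: 0.702
```

>>> {"method": "arm_command", "body": {"steps": [{"claw": 0.06,"dx": 0.041,"dy": 0,"dz": 0,"ax": 0,"ay": 0,"az": -0.076},{"claw": 0.06,"dx": 0.041,"dy": 0,"dz": 0,"ax": 0,"ay": 0,"az": -0.076},{"claw": 0.06,"dx": 0.041,"dy": 0,"dz": 0,"ax": 0,"ay": 0,"az": -0.076},{"claw": 0.06,"dx": 0.041,"dy": 0,"dz": 0,"ax": 0,"ay": 0,"az": -0.076},{"claw": 0.06,"dx": 0.041,"dy": 0,"dz": 0,"ax": 0,"ay": 0,"az": -0.076}]}}

```text
time: 1.4
position: [0.5502, -0.1025, 0.2264]
tool_rot: [0.749, 0.663, -0.001, -0.004]
contact_force: [0.0, -0.7, 0.5]
grip_width: 0.704
```

```bash
cat > go.py <<'E'
import sys,numpy as np
from scipy.spatial.transform import Rotation as R
from cell import manip
s=manip.read_state(); t=np.array([float(a) for a in sys.argv[1:4]])
r=R.from_quat(s['tool_rot']); q=R.from_quat([.5**.5,.5**.5,0,0])
print('pos',np.round(s['position'],4),'d',np.round(r.inv().apply(t-s['position']),4),'rot',np.round((r.inv()*q).as_rotvec(),4),'F',np.round(s['contact_force'],1),'T',np.round(s['ft_torque'],2),'grip',round(s['grip_width']*.0854,4),'t',round(s['time'],2))
E
python3 go.py 0.636 0.0455 0.226
```

```text
pos [ 0.5502 -0.1025  0.2264] d [0.1573 0.0672 0.0007] rot [-0.0062 -0.0045 -0.122 ] F [ 0.  -0.7  0.5] T [-0.03 -0.06  0.01] grip 0.0601 t 1.4
```

>>> {"method": "arm_command", "body": {"steps": [{"claw": 0.06,"dx": 0.04,"dy": 0.017,"dz": 0,"ax": -0.002,"ay": -0.001,"az": -0.03},{"claw": 0.06,"dx": 0.04,"dy": 0.017,"dz": 0,"ax": -0.002,"ay": -0.001,"az": -0.03},{"claw": 0.06,"dx": 0.035,"dy": 0.018,"dz": 0,"ax": -0.002,"ay": -0.001,"az": -0.03},{"claw": 0.06,"dx": 0.03,"dy": 0.018,"dz": 0,"ax": 0,"ay": 0,"az": -0.03},{"claw": 0.06,"dx": 0,"dy": 0,"dz": 0,"ax": 0,"ay": 0,"az": 0}]}}

```text
time: 1.82
position: [0.6295, 0.0449, 0.2257]
tool_rot: [0.702, 0.713, 0.0, -0.001]
contact_force: [-1.0, -0.3, 0.7]
grip_width: 0.702
```

```bash
python3 go.py 0.636 0.0455 0.100; python3 -c "
from h import *
print(proj('wrist',(.636,.0455,.13)));snap('wrist','w1.png')"
```

```text
pos [0.6295 0.0449 0.2257] d [1.000e-04 6.700e-03 1.257e-01] rot [-0.0015 -0.0025  0.0157] F [-1.  -0.3  0.7] T [ 0.   -0.03 -0.01] grip 0.06 t 1.82
(np.float64(296.8563546080275), np.float64(211.27767704423667))
```

View pics/w1.png

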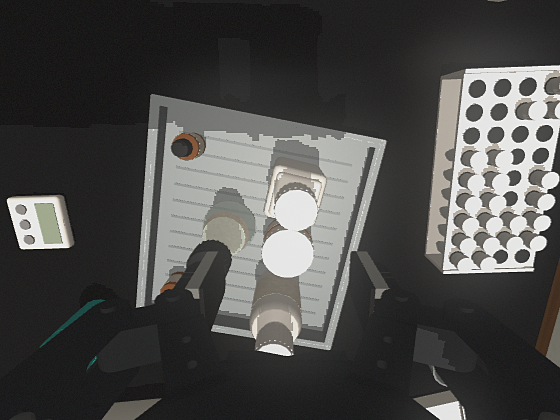

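The wrist view shows the square cap at (297,210), against a predicted (297,211), so the measurement holds. I descend on it.

>>> {"method": "arm_command", "body": {"steps": [{"claw": 0.06,"dx": 0,"dy": 0.0067,"dz": 0.025,"ax": -0.0015,"ay": -0.0025,"az": 0.015},{"claw": 0.06,"dx": 0,"dy": 0,"dz": 0.03,"ax": 0,"ay": 0,"az": 0},{"claw": 0.06,"dx": 0,"dy": 0,"dz": 0.03,"ax": 0,"ay": 0,"az": 0},{"claw": 0.06,"dx": 0,"dy": 0,"dz": 0.03,"ax": 0,"ay": 0,"az": 0},{"claw": 0.06,"dx": 0,"dy": 0,"dz": 0.01,"ax": 0,"ay": 0,"az": 0}]}}

```text
time: 2.28
position: [0.6359, 0.0403, 0.0991]
tool_rot: [0.709, 0.706, 0.001, 0.002]
contact_force: [-0.5, -0.4, -0.5]
grip_width: 0.703
```

```bash
python3 go.py 0.636 0.0455 0.097
```

```text
pos [0.6359 0.0403 0.0991] d [0.0052 0.0001 0.0021] rot [ 0.0053  0.0015 -0.0043] F [-0.5 -0.4 -0.5] T [-0.04  0.01 -0.03] grip 0.0601 t 2.28
```

>>> {"method": "arm_command", "body": {"steps": [{"claw": 0.06,"dx": 0.005,"dy": 0,"dz": 0.002,"ax": 0.005,"ay": 0.0015,"az": -0.004},{"claw": 0.03,"dx": 0,"dy": 0,"dz": 0,"ax": 0,"ay": 0,"az": 0},{"claw": 0.03,"dx": 0,"dy": 0,"dz": 0,"ax": 0,"ay": 0,"az": 0},{"claw": 0.03,"dx": 0,"dy": 0,"dz": 0,"ax": 0,"ay": 0,"az": 0},{"claw": 0.03,"dx": 0,"dy": 0,"dz": 0,"ax": 0,"ay": 0,"az": 0}], "force": 40}}

```text
time: 2.7
position: [0.636, 0.0436, 0.0995]
tool_rot: [0.708, 0.706, -0.0, 0.0]
contact_force: [0.2, -0.5, -1.5]
grip_width: 0.393
```

```bash
python3 go.py 0.636 0.0455 0.2
```

```text
pos [0.636  0.0436 0.0995] d [ 0.0019 -0.     -0.1005] rot [ 0.      0.0001 -0.0027] F [ 0.2 -0.5 -1.5] T [ 0.01  0.01 -0.  ] grip 0.0336 t 2.7
```

>>> {"method": "arm_command", "body": {"steps": [{"claw": 0.03,"dx": 0,"dy": 0,"dz": 0,"ax": 0,"ay": 0,"az": 0},{"claw": 0.03,"dx": 0,"dy": 0,"dz": -0.01,"ax": 0,"ay": 0,"az": 0},{"claw": 0.03,"dx": 0,"dy": 0,"dz": -0.02,"ax": 0,"ay": 0,"az": 0},{"claw": 0.03,"dx": 0,"dy": 0,"dz": -0.025,"ax": 0,"ay": 0,"az": 0},{"claw": 0.03,"dx": 0,"dy": 0,"dz": -0.025,"ax": 0,"ay": 0,"az": 0}]}}

```text
time: 3.12
position: [0.6345, 0.0435, 0.1817]
tool_rot: [0.708, 0.706, -0.002, -0.002]
contact_force: [1.0, 0.4, -2.0]
grip_width: 0.395
```

```bash
python3 go.py 0.549 0.439 0.19; python3 -c "
from h import *
snap('scene','s1.png')"
```

```text
pos [0.6345 0.0435 0.1817] d [ 0.3952 -0.0866 -0.0079] rot [-0.0051  0.0002 -0.0027] F [ 1.   0.4 -2. ] T [-0.   -0.    0.03] grip 0.0337 t 3.12
```

View pics/s1.png

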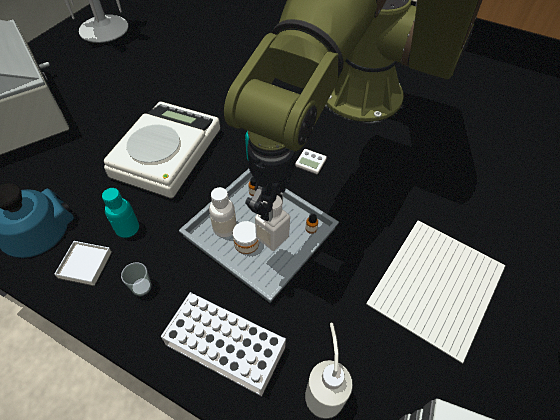

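The square bottle is held upright and lifted. I carry it to the mat.

>>> {"method": "arm_command", "body": {"steps": [{"claw": 0.03,"dx": 0.012,"dy": -0.0026,"dz": -0.004,"ax": -0.002,"ay": 0,"az": 0},{"claw": 0.03,"dx": 0.024,"dy": -0.0052,"dz": -0.004,"ax": -0.002,"ay": 0,"az": 0},{"claw": 0.03,"dx": 0.032,"dy": -0.007,"dz": 0,"ax": 0,"ay": 0,"az": 0},{"claw": 0.03,"dx": 0.032,"dy": -0.007,"dz": 0,"ax": 0,"ay": 0,"az": 0},{"claw": 0.03,"dx": 0.032,"dy": -0.007,"dz": 0,"ax": 0,"ay": 0,"az": 0}]}}

```text
time: 3.58
position: [0.6085, 0.1766, 0.2032]
tool_rot: [0.711, 0.703, 0.006, 0.006]
contact_force: [0.1, 0.0, -1.4]
grip_width: 0.394
```

>>> {"method": "arm_command", "body": {"steps": [{"claw": 0.03,"dx": 0.032,"dy": -0.007,"dz": 0,"ax": 0,"ay": 0,"az": 0},{"claw": 0.03,"dx": 0.032,"dy": -0.007,"dz": 0,"ax": 0,"ay": 0,"az": 0},{"claw": 0.03,"dx": 0.032,"dy": -0.007,"dz": 0,"ax": 0,"ay": 0,"az": 0},{"claw": 0.03,"dx": 0.032,"dy": -0.007,"dz": 0,"ax": 0,"ay": 0,"az": 0},{"claw": 0.03,"dx": 0.032,"dy": -0.007,"dz": 0,"ax": 0,"ay": 0,"az": 0}]}}

```text
time: 4.0
position: [0.5699, 0.348, 0.2057]
tool_rot: [0.711, 0.703, 0.007, 0.006]
contact_force: [1.0, -0.4, -0.9]
grip_width: 0.397
```

```bash
python3 go.py 0.549 0.439 0.19
```

```text
pos [0.5699 0.348  0.2057] d [ 0.0908 -0.0222  0.0155] rot [ 0.0181 -0.0015 -0.0105] F [ 1.  -0.4 -0.9] T [-0.03 -0.01 -0.  ] grip 0.0339 t 4.0
```

>>> {"method": "arm_command", "body": {"steps": [{"claw": 0.03,"dx": 0.03,"dy": -0.007,"dz": 0.006,"ax": 0.009,"ay": -0.001,"az": -0.005},{"claw": 0.03,"dx": 0.026,"dy": -0.007,"dz": 0.01,"ax": 0.009,"ay": -0.001,"az": -0.005},{"claw": 0.03,"dx": 0.02,"dy": -0.005,"dz": 0.02,"ax": 0,"ay": 0,"az": 0},{"claw": 0.03,"dx": 0.01,"dy": -0.002,"dz": 0.02,"ax": 0,"ay": 0,"az": 0},{"claw": 0.03,"dx": 0,"dy": 0,"dz": 0.01,"ax": 0,"ay": 0,"az": 0}]}}

```text
time: 4.42
position: [0.5423, 0.449, 0.1425]
tool_rot: [0.704, 0.71, 0.003, -0.0]
contact_force: [0.0, -1.1, -2.1]
grip_width: 0.396
```

```bash
python3 go.py 0.549 0.439 0.0985
```

```text
pos [0.5423 0.449  0.1425] d [-0.0103  0.0064  0.044 ] rot [ 0.0044 -0.0047  0.0086] F [ 0.  -1.1 -2.1] T [-0.03  0.   -0.04] grip 0.0338 t 4.42
```

>>> {"method": "arm_command", "body": {"steps": [{"claw": 0.03,"dx": -0.009,"dy": 0.006,"dz": 0.01,"ax": 0.004,"ay": -0.004,"az": 0.008},{"claw": 0.03,"dx": 0,"dy": 0,"dz": 0.012,"ax": 0,"ay": 0,"az": 0},{"claw": 0.03,"dx": 0,"dy": 0,"dz": 0.01,"ax": 0,"ay": 0,"az": 0},{"claw": 0.03,"dx": 0,"dy": 0,"dz": 0.004,"ax": 0,"ay": 0,"az": 0},{"claw": 0.03,"dx": 0,"dy": 0,"dz": 0,"ax": 0,"ay": 0,"az": 0}]}}

```text
time: 4.83
position: [0.5487, 0.4373, 0.1029]
tool_rot: [0.708, 0.707, -0.001, -0.0]
contact_force: [-0.1, 0.5, -1.2]
grip_width: 0.4
```

```bash
python3 go.py 0.549 0.439 0.0985
```

```text
pos [0.5487 0.4373 0.1029] d [0.0017 0.0003 0.0044] rot [-0.0018  0.0014 -0.0014] F [-0.1  0.5 -1.2] T [ 0.05 -0.03 -0.02] grip 0.0342 t 4.83
```

>>> {"method": "arm_command", "body": {"steps": [{"claw": 0.03,"dx": 0,"dy": 0,"dz": 0.002,"ax": 0,"ay": 0,"az": 0},{"claw": 0.03,"dx": 0,"dy": 0,"dz": 0.002,"ax": 0,"ay": 0,"az": 0},{"claw": 0.03,"dx": 0,"dy": 0,"dz": 0.001,"ax": 0,"ay": 0,"az": 0}]}}

```text
time: 5.08
position: [0.5499, 0.4365, 0.0993]
tool_rot: [0.708, 0.706, 0.0, 0.0]
contact_force: [0.3, 0.1, -1.8]
grip_width: 0.394
```

```bash
python3 go.py 0.549 0.439 0.0985
```

```text
pos [0.5499 0.4365 0.0993] d [ 0.0025 -0.0009  0.0008] rot [ 0.0001  0.0001 -0.0032] F [ 0.3  0.1 -1.8] T [ 0.05 -0.01 -0.05] grip 0.0336 t 5.08
```

>>> {"method": "arm_command", "body": {"steps": [{"claw": 0.03,"dx": 0,"dy": 0,"dz": 0.0015,"ax": 0,"ay": 0,"az": 0},{"claw": 0.03,"dx": 0,"dy": 0,"dz": 0,"ax": 0,"ay": 0,"az": 0}]}}

```text
time: 5.25
position: [0.5502, 0.4365, 0.0985]
tool_rot: [0.708, 0.706, 0.001, 0.0]
contact_force: [0.3, -0.1, -1.8]
grip_width: 0.395
```

>>> {"method": "arm_command", "body": {"steps": [{"claw": 0.03,"dx": 0,"dy": 0,"dz": 0.0015,"ax": 0,"ay": 0,"az": 0},{"claw": 0.03,"dx": 0,"dy": 0,"dz": 0.001,"ax": 0,"ay": 0,"az": 0}]}}

```text
time: 5.42
position: [0.5504, 0.4367, 0.0965]
tool_rot: [0.708, 0.706, 0.001, 0.0]
contact_force: [-0.2, -0.2, -1.2]
grip_width: 0.393
```

>>> {"method": "arm_command", "body": {"steps": [{"claw": 0.03,"dx": 0,"dy": 0,"dz": 0.0015,"ax": 0,"ay": 0,"az": 0},{"claw": 0.03,"dx": 0,"dy": 0,"dz": 0.0,"ax": 0,"ay": 0,"az": 0}]}}

```text
time: 5.58
position: [0.5509, 0.4372, 0.0963]
tool_rot: [0.708, 0.706, 0.002, 0.0]
contact_force: [-0.5, -0.5, -0.6]
grip_width: 0.398
```

```bash
python3 -c "
from h import *
im=manip.snapshot('scene');cv2.imwrite('pics/s2.png',cv2.resize(im[190:380,340:540][...,::-1],(630,600),interpolation=3))"; python3 go.py 0.549 0.439 0.0985
```

```text
pos [0.5508 0.4372 0.0962] d [ 0.0018 -0.0018 -0.0023] rot [ 0.004  -0.0027 -0.0032] F [ 0.3  0.7 -1.2] T [0.   0.   0.02] grip 0.0338 t 5.63
```

View pics/s2.png

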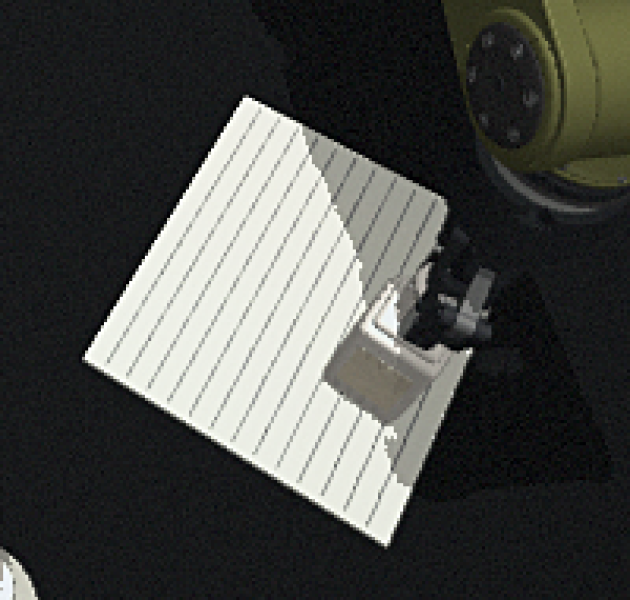

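The bottle sits on the mat: z stopped at 0.0963 and the hanging load has dropped. I release it and rise.

>>> {"method": "arm_command", "body": {"steps": [{"claw": 0.045,"dx": 0,"dy": 0,"dz": 0,"ax": 0,"ay": 0,"az": 0},{"claw": 0.06,"dx": 0,"dy": 0,"dz": 0,"ax": 0,"ay": 0,"az": 0},{"claw": 0.06,"dx": 0,"dy": 0,"dz": 0,"ax": 0,"ay": 0,"az": 0},{"claw": 0.06,"dx": 0,"dy": 0,"dz": -0.015,"ax": 0,"ay": 0,"az": 0},{"claw": 0.06,"dx": 0,"dy": 0,"dz": -0.035,"ax": 0,"ay": 0,"az": 0}]}}

```text
time: 6.05
position: [0.5485, 0.4356, 0.1394]
tool_rot: [0.708, 0.706, -0.003, -0.0]
contact_force: [0.0, -0.3, -0.5]
grip_width: 0.703
```

```bash
python3 go.py 0.560 -0.0093 0.19
```

```text
pos [0.5485 0.4356 0.1394] d [-0.4451  0.0126 -0.0488] rot [-0.0055  0.0041 -0.0031] F [ 0.  -0.3 -0.5] T [ 0.03 -0.02  0.04] grip 0.06 t 6.05
```

>>> {"method": "arm_command", "body": {"steps": [{"claw": 0.06,"dx": 0,"dy": 0,"dz": -0.035,"ax": 0,"ay": 0,"az": 0},{"claw": 0.06,"dx": -0.025,"dy": 0.001,"dz": -0.02,"ax": 0,"ay": 0,"az": 0},{"claw": 0.06,"dx": -0.04,"dy": 0.001,"dz": 0,"ax": 0,"ay": 0,"az": 0},{"claw": 0.06,"dx": -0.04,"dy": 0.001,"dz": 0,"ax": 0,"ay": 0,"az": 0},{"claw": 0.06,"dx": -0.04,"dy": 0.001,"dz": 0,"ax": 0,"ay": 0,"az": 0}]}}

```text
time: 6.47
position: [0.5519, 0.2938, 0.2038]
tool_rot: [0.705, 0.709, 0.002, 0.001]
contact_force: [1.4, -0.5, 0.0]
grip_width: 0.704
```

>>> {"method": "arm_command", "body": {"steps": [{"claw": 0.06,"dx": -0.04,"dy": 0.001,"dz": 0,"ax": 0,"ay": 0,"az": 0},{"claw": 0.06,"dx": -0.04,"dy": 0.001,"dz": 0,"ax": 0,"ay": 0,"az": 0},{"claw": 0.06,"dx": -0.04,"dy": 0.001,"dz": 0,"ax": 0,"ay": 0,"az": 0},{"claw": 0.06,"dx": -0.04,"dy": 0.001,"dz": 0,"ax": 0,"ay": 0,"az": 0},{"claw": 0.06,"dx": -0.04,"dy": 0.001,"dz": 0,"ax": 0,"ay": 0,"az": 0}]}}

```text
time: 6.88
position: [0.5565, 0.0854, 0.205]
tool_rot: [0.704, 0.71, 0.003, 0.001]
contact_force: [0.3, 0.1, 0.0]
grip_width: 0.702
```

```bash
python3 go.py 0.560 -0.0093 0.19
```

```text
pos [0.5565 0.0854 0.205 ] d [-0.0948  0.0027  0.0148] rot [ 0.0066 -0.0025  0.0081] F [0.3 0.1 0. ] T [-0.01 -0.05  0.03] grip 0.06 t 6.88
```

>>> {"method": "arm_command", "body": {"steps": [{"claw": 0.06,"dx": -0.034,"dy": 0.001,"dz": 0.004,"ax": 0.006,"ay": -0.002,"az": 0.008},{"claw": 0.06,"dx": -0.03,"dy": 0.001,"dz": 0.006,"ax": 0,"ay": 0,"az": 0},{"claw": 0.06,"dx": -0.018,"dy": 0.001,"dz": 0.005,"ax": 0,"ay": 0,"az": 0},{"claw": 0.06,"dx": -0.005,"dy": 0,"dz": 0,"ax": 0,"ay": 0,"az": 0},{"claw": 0.06,"dx": 0,"dy": 0,"dz": 0,"ax": 0,"ay": 0,"az": 0}]}}

```text
time: 7.3
position: [0.5591, -0.0132, 0.191]
tool_rot: [0.71, 0.704, 0.001, 0.001]
contact_force: [0.1, 0.3, -0.5]
grip_width: 0.704
```

```bash
python3 go.py 0.560 -0.0093 0.093; python3 -c "
from h import *
print(proj('wrist',(.56,-.0093,.125)));print(proj('wrist',(.618,-.093,.135)),proj('wrist',(.6305,-.025,.055)));snap('wrist','w2.png')
im=manip.snapshot('scene');cv2.imwrite('pics/s3.png',im[...,::-1])"
```

```text
pos [ 0.5591 -0.0132  0.191 ] d [0.004  0.0005 0.098 ] rot [ 0.0033  0.0005 -0.0081] F [ 0.1  0.3 -0.5] T [-0.01  0.01 -0.01] grip 0.0601 t 7.3
(np.float64(289.6680694762673), np.float64(217.9830284506038))
(np.float64(368.85189731058153), np.float64(329.08893674259417)) (np.float64(364.8128378974408), np.float64(210.66736097487768))
```

View pics/w2.png

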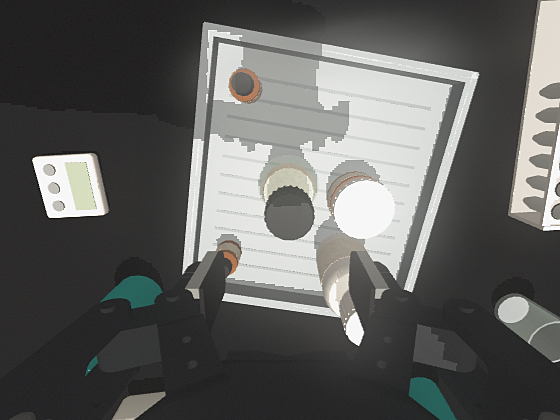

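View pics/s3.png

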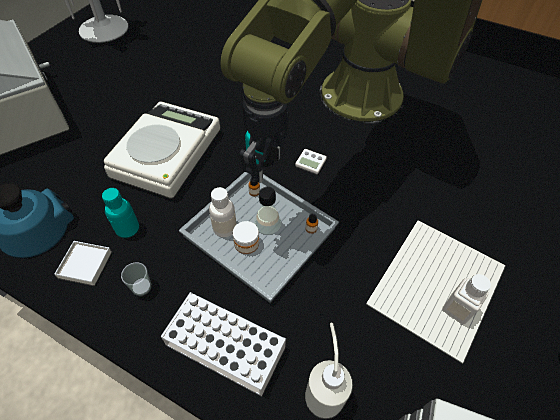

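The square bottle stands upright on the mat at (478,298) in the scene view. In the wrist view the flask cap is at (290,213.5), about 4 px off the prediction, so I use y≈-0.007.

>>> {"method": "arm_command", "body": {"steps": [{"claw": 0.06,"dx": 0.007,"dy": 0.0005,"dz": 0.022,"ax": 0.003,"ay": 0.0005,"az": -0.008},{"claw": 0.06,"dx": 0.001,"dy": 0,"dz": 0.025,"ax": 0,"ay": 0,"az": 0},{"claw": 0.06,"dx": 0.001,"dy": 0,"dz": 0.025,"ax": 0,"ay": 0,"az": 0},{"claw": 0.06,"dx": 0.001,"dy": 0,"dz": 0.018,"ax": 0,"ay": 0,"az": 0},{"claw": 0.06,"dx": 0,"dy": 0,"dz": 0.003,"ax": 0,"ay": 0,"az": 0}]}}

```text
time: 7.82
position: [0.562, 0.0059, 0.0984]
tool_rot: [0.704, 0.71, 0.003, 0.003]
contact_force: [-0.3, 0.1, -0.4]
grip_width: 0.702
```

```bash
python3 go.py 0.560 -0.0075 0.093
```

```text
pos [0.562  0.0059 0.0984] d [-0.0134 -0.0021  0.0054] rot [ 0.008  -0.0005  0.0094] F [-0.3  0.1 -0.4] T [-0.02 -0.04  0.02] grip 0.06 t 7.82
```

>>> {"method": "arm_command", "body": {"steps": [{"claw": 0.06,"dx": 0,"dy": 0,"dz": 0,"ax": 0,"ay": 0,"az": 0},{"claw": 0.06,"dx": -0.012,"dy": -0.002,"dz": 0.003,"ax": 0.008,"ay": 0,"az": 0.009},{"claw": 0.06,"dx": 0,"dy": 0,"dz": 0,"ax": 0,"ay": 0,"az": 0}]}}

```text
time: 8.07
position: [0.5605, -0.0039, 0.0966]
tool_rot: [0.706, 0.709, 0.0, -0.0]
contact_force: [0.2, -0.7, 0.3]
grip_width: 0.7
```

```bash
python3 go.py 0.560 -0.0075 0.093
```

```text
pos [ 0.5605 -0.0039  0.0966] d [-0.0036 -0.0005  0.0036] rot [-0.0003 -0.0006  0.0042] F [ 0.2 -0.7  0.3] T [ 0.01  0.02 -0.02] grip 0.0598 t 8.07
```

>>> {"method": "arm_command", "body": {"steps": [{"claw": 0.06,"dx": -0.0035,"dy": -0.0005,"dz": 0.0035,"ax": 0,"ay": 0,"az": 0.004},{"claw": 0.045,"dx": 0,"dy": 0,"dz": 0,"ax": 0,"ay": 0,"az": 0},{"claw": 0.03,"dx": 0,"dy": 0,"dz": 0,"ax": 0,"ay": 0,"az": 0},{"claw": 0.03,"dx": 0,"dy": 0,"dz": 0,"ax": 0,"ay": 0,"az": 0},{"claw": 0.03,"dx": 0,"dy": 0,"dz": 0,"ax": 0,"ay": 0,"az": 0}]}}

```text
time: 8.48
position: [0.5615, -0.0082, 0.0964]
tool_rot: [0.708, 0.707, 0.002, 0.002]
contact_force: [0.4, -0.1, -1.6]
grip_width: 0.4
```

>>> {"method": "arm_command", "body": {"steps": [{"claw": 0.03,"dx": 0,"dy": 0,"dz": 0,"ax": 0,"ay": 0,"az": 0}]}}

```text
time: 8.57
position: [0.5614, -0.0081, 0.0965]
tool_rot: [0.708, 0.707, 0.002, 0.002]
contact_force: [-0.2, 0.6, -1.4]
grip_width: 0.401
```

```bash
python3 go.py 0.560 -0.0075 0.19
```

```text
pos [ 0.5614 -0.0081  0.0965] d [ 0.0007 -0.0009 -0.0935] rot [ 0.0051 -0.0003 -0.0013] F [-0.2  0.6 -1.4] T [-0.01 -0.04 -0.06] grip 0.0342 t 8.57
```

>>> {"method": "arm_command", "body": {"steps": [{"claw": 0.03,"dx": 0,"dy": 0,"dz": -0.012,"ax": 0,"ay": 0,"az": 0},{"claw": 0.03,"dx": 0,"dy": 0,"dz": -0.024,"ax": 0,"ay": 0,"az": 0},{"claw": 0.03,"dx": 0,"dy": 0,"dz": -0.028,"ax": 0,"ay": 0,"az": 0},{"claw": 0.03,"dx": 0,"dy": 0,"dz": -0.024,"ax": 0,"ay": 0,"az": 0},{"claw": 0.03,"dx": 0,"dy": 0,"dz": -0.008,"ax": 0,"ay": 0,"az": 0}]}}

```text
time: 8.98
position: [0.5593, -0.0078, 0.1962]
tool_rot: [0.707, 0.707, -0.0, -0.001]
contact_force: [0.2, -0.6, -0.7]
grip_width: 0.395
```

```bash
python3 go.py 0.453 0.393 0.2
```

```text
pos [ 0.5593 -0.0078  0.1962] d [ 0.4007 -0.1067 -0.0033] rot [-0.0011 -0.0008 -0.0009] F [ 0.2 -0.6 -0.7] T [ 0.01 -0.03 -0.01] grip 0.0338 t 8.98
```

>>> {"method": "arm_command", "body": {"steps": [{"claw": 0.03,"dx": 0.012,"dy": -0.003,"dz": 0,"ax": 0,"ay": 0,"az": 0},{"claw": 0.03,"dx": 0.024,"dy": -0.006,"dz": 0,"ax": 0,"ay": 0,"az": 0},{"claw": 0.03,"dx": 0.034,"dy": -0.009,"dz": 0,"ax": 0,"ay": 0,"az": 0},{"claw": 0.03,"dx": 0.034,"dy": -0.009,"dz": 0,"ax": 0,"ay": 0,"az": 0},{"claw": 0.03,"dx": 0.034,"dy": -0.009,"dz": 0,"ax": 0,"ay": 0,"az": 0}]}}

```text
time: 9.4
position: [0.5226, 0.1316, 0.1966]
tool_rot: [0.71, 0.704, 0.0, 0.001]
contact_force: [0.4, 0.1, -1.9]
grip_width: 0.392
```

>>> {"method": "arm_command", "body": {"steps": [{"claw": 0.03,"dx": 0.034,"dy": -0.009,"dz": 0,"ax": 0,"ay": 0,"az": 0},{"claw": 0.03,"dx": 0.034,"dy": -0.009,"dz": 0,"ax": 0,"ay": 0,"az": 0},{"claw": 0.03,"dx": 0.034,"dy": -0.009,"dz": 0,"ax": 0,"ay": 0,"az": 0},{"claw": 0.03,"dx": 0.034,"dy": -0.009,"dz": 0,"ax": 0,"ay": 0,"az": 0},{"claw": 0.03,"dx": 0.034,"dy": -0.009,"dz": 0,"ax": 0,"ay": 0,"az": 0}]}}

```text
time: 9.82
position: [0.4717, 0.312, 0.1917]
tool_rot: [0.71, 0.704, -0.002, -0.001]
contact_force: [0.5, -0.5, -1.5]
grip_width: 0.392
```

```bash
python3 go.py 0.453 0.393 0.19
```

```text
pos [0.4717 0.312  0.1917] d [ 0.0808 -0.0194  0.0016] rot [-0.0046  0.0023 -0.0094] F [ 0.5 -0.5 -1.5] T [ 0.01 -0.03  0.05] grip 0.0335 t 9.82
```

>>> {"method": "arm_command", "body": {"steps": [{"claw": 0.03,"dx": 0.027,"dy": -0.007,"dz": 0.01,"ax": -0.004,"ay": 0.002,"az": -0.009},{"claw": 0.03,"dx": 0.022,"dy": -0.006,"dz": 0.015,"ax": 0,"ay": 0,"az": 0},{"claw": 0.03,"dx": 0.012,"dy": -0.003,"dz": 0.018,"ax": 0,"ay": 0,"az": 0},{"claw": 0.03,"dx": 0.003,"dy": -0.001,"dz": 0.01,"ax": 0,"ay": 0,"az": 0},{"claw": 0.03,"dx": 0,"dy": 0,"dz": 0.004,"ax": 0,"ay": 0,"az": 0}]}}

```text
time: 10.23
position: [0.4464, 0.387, 0.1287]
tool_rot: [0.704, 0.71, -0.002, -0.001]
contact_force: [0.1, -1.1, -2.8]
grip_width: 0.392
```

```bash
python3 go.py 0.453 0.393 0.0955
```

```text
pos [0.4464 0.387  0.1287] d [0.006  0.0068 0.0331] rot [-0.0038  0.0012  0.0089] F [ 0.1 -1.1 -2.8] T [-0.   -0.01  0.01] grip 0.0335 t 10.23
```

>>> {"method": "arm_command", "body": {"steps": [{"claw": 0.03,"dx": 0.003,"dy": 0.006,"dz": 0.01,"ax": -0.004,"ay": 0.001,"az": 0.009},{"claw": 0.03,"dx": 0,"dy": 0,"dz": 0.01,"ax": 0,"ay": 0,"az": 0},{"claw": 0.03,"dx": 0,"dy": 0,"dz": 0.005,"ax": 0,"ay": 0,"az": 0},{"claw": 0.03,"dx": 0,"dy": 0,"dz": 0.002,"ax": 0,"ay": 0,"az": 0},{"claw": 0.03,"dx": 0,"dy": 0,"dz": 0,"ax": 0,"ay": 0,"az": 0}]}}

```text
time: 10.65
position: [0.4519, 0.387, 0.0985]
tool_rot: [0.708, 0.706, -0.002, -0.0]
contact_force: [0.2, 0.6, -1.0]
grip_width: 0.394
```

```bash
python3 go.py 0.453 0.393 0.0955
```

```text
pos [0.4519 0.387  0.0985] d [0.006  0.0011 0.003 ] rot [-0.0029  0.0028 -0.0019] F [ 0.2  0.6 -1. ] T [ 0.01 -0.03 -0.  ] grip 0.0337 t 10.65
```

>>> {"method": "arm_command", "body": {"steps": [{"claw": 0.03,"dx": 0,"dy": 0,"dz": 0.001,"ax": -0.003,"ay": 0.003,"az": -0.002},{"claw": 0.03,"dx": 0,"dy": 0,"dz": 0.001,"ax": 0,"ay": 0,"az": 0},{"claw": 0.03,"dx": 0,"dy": 0,"dz": 0.001,"ax": 0,"ay": 0,"az": 0},{"claw": 0.03,"dx": 0,"dy": 0,"dz": 0.001,"ax": 0,"ay": 0,"az": 0}]}}

```text
time: 10.98
position: [0.4528, 0.3864, 0.0963]
tool_rot: [0.707, 0.707, 0.002, 0.0]
contact_force: [-0.7, -0.5, -1.4]
grip_width: 0.397
```

>>> {"method": "arm_command", "body": {"steps": [{"claw": 0.03,"dx": 0,"dy": 0,"dz": 0.0015,"ax": 0,"ay": 0,"az": 0},{"claw": 0.03,"dx": 0,"dy": 0,"dz": 0.001,"ax": 0,"ay": 0,"az": 0}]}}

```text
time: 11.15
position: [0.4531, 0.3868, 0.0949]
tool_rot: [0.707, 0.707, 0.003, 0.0]
contact_force: [-4.6, -3.0, 12.3]
grip_width: 0.394
```

```bash
python3 go.py 0.453 0.393 0.0955
```

```text
pos [0.4531 0.3868 0.0949] d [ 0.0062 -0.0001 -0.0006] rot [ 0.004  -0.0036 -0.0009] F [-4.6 -3.  12.3] T [-0.43  0.89  0.03] grip 0.0336 t 11.15
```

Contact (12 N upward), so the flask is down on the mat. I release it.

>>> {"method": "arm_command", "body": {"steps": [{"claw": 0.03,"dx": 0,"dy": 0,"dz": -0.001,"ax": 0,"ay": 0,"az": 0},{"claw": 0.045,"dx": 0,"dy": 0,"dz": 0,"ax": 0,"ay": 0,"az": 0},{"claw": 0.06,"dx": 0,"dy": 0,"dz": 0,"ax": 0,"ay": 0,"az": 0},{"claw": 0.06,"dx": 0,"dy": 0,"dz": 0,"ax": 0,"ay": 0,"az": 0},{"claw": 0.06,"dx": 0,"dy": 0,"dz": -0.015,"ax": 0,"ay": 0,"az": 0}]}}

```text
time: 11.57
position: [0.4524, 0.3864, 0.1093]
tool_rot: [0.707, 0.707, 0.001, 0.0]
contact_force: [-0.5, -0.1, 0.0]
grip_width: 0.707
```

```bash
python3 go.py 0.618 -0.0925 0.2
```

```text
pos [0.4524 0.3864 0.1093] d [-0.4786  0.1661 -0.0913] rot [ 0.002  -0.002  -0.0006] F [-0.5 -0.1  0. ] T [-0.03  0.02  0.  ] grip 0.0603 t 11.57
```

>>> {"method": "arm_command", "body": {"steps": [{"claw": 0.06,"dx": 0,"dy": 0,"dz": -0.035,"ax": 0,"ay": 0,"az": 0},{"claw": 0.06,"dx": 0,"dy": 0,"dz": -0.038,"ax": 0,"ay": 0,"az": 0},{"claw": 0.06,"dx": -0.025,"dy": 0.009,"dz": -0.01,"ax": 0,"ay": 0,"az": 0},{"claw": 0.06,"dx": -0.039,"dy": 0.0135,"dz": 0,"ax": 0,"ay": 0,"az": 0},{"claw": 0.06,"dx": -0.039,"dy": 0.0135,"dz": 0,"ax": 0,"ay": 0,"az": 0}]}}

```text
time: 11.98
position: [0.4871, 0.2861, 0.1978]
tool_rot: [0.704, 0.71, 0.003, 0.0]
contact_force: [0.4, -0.1, -0.4]
grip_width: 0.701
```

>>> {"method": "arm_command", "body": {"steps": [{"claw": 0.06,"dx": -0.039,"dy": 0.0135,"dz": 0,"ax": 0,"ay": 0,"az": 0},{"claw": 0.06,"dx": -0.039,"dy": 0.0135,"dz": 0,"ax": 0,"ay": 0,"az": 0},{"claw": 0.06,"dx": -0.039,"dy": 0.0135,"dz": 0,"ax": 0,"ay": 0,"az": 0},{"claw": 0.06,"dx": -0.039,"dy": 0.0135,"dz": 0,"ax": 0,"ay": 0,"az": 0},{"claw": 0.06,"dx": -0.039,"dy": 0.0135,"dz": 0,"ax": 0,"ay": 0,"az": 0}]}}

```text
time: 12.4
position: [0.5563, 0.088, 0.1994]
tool_rot: [0.703, 0.711, 0.004, 0.001]
contact_force: [1.6, 0.5, -0.3]
grip_width: 0.7
```

```bash
python3 go.py 0.618 -0.0925 0.2
```

```text
pos [0.5563 0.088  0.1994] d [-0.1812  0.0597 -0.0009] rot [ 0.0082 -0.0044  0.011 ] F [ 1.6  0.5 -0.3] T [-0.02 -0.05  0.06] grip 0.0598 t 12.4
```

>>> {"method": "arm_command", "body": {"steps": [{"claw": 0.06,"dx": -0.039,"dy": 0.013,"dz": 0,"ax": 0.004,"ay": -0.002,"az": 0.005},{"claw": 0.06,"dx": -0.039,"dy": 0.013,"dz": 0,"ax": 0.004,"ay": -0.002,"az": 0.005},{"claw": 0.06,"dx": -0.037,"dy": 0.012,"dz": 0,"ax": 0,"ay": 0,"az": 0},{"claw": 0.06,"dx": -0.03,"dy": 0.01,"dz": 0,"ax": 0,"ay": 0,"az": 0},{"claw": 0.06,"dx": -0.018,"dy": 0.006,"dz": 0,"ax": 0,"ay": 0,"az": 0}]}}

```text
time: 12.82
position: [0.6119, -0.0846, 0.1997]
tool_rot: [0.708, 0.706, 0.0, 0.001]
contact_force: [-0.2, 0.5, 1.0]
grip_width: 0.701
```

>>> {"method": "arm_command", "body": {"steps": [{"claw": 0.06,"dx": -0.005,"dy": 0.001,"dz": 0,"ax": 0,"ay": 0,"az": 0},{"claw": 0.06,"dx": 0,"dy": 0,"dz": 0,"ax": 0,"ay": 0,"az": 0}]}}

```text
time: 12.98
position: [0.6132, -0.0939, 0.1989]
tool_rot: [0.71, 0.704, 0.0, 0.0]
contact_force: [0.9, 0.3, 0.2]
grip_width: 0.704
```

```bash
python3 go.py 0.618 -0.0925 0.103; python3 -c "
from h import *
print(proj('wrist',(.618,-.0925,.135)));snap('wrist','w3.png')
im=manip.snapshot('scene');cv2.imwrite('pics/s4.png',im[...,::-1])"
```

```text
pos [ 0.6132 -0.0939  0.1989] d [0.0015 0.0047 0.0959] rot [ 0.0007  0.0006 -0.0075] F [0.9 0.3 0.2] T [-0.   -0.   -0.03] grip 0.0602 t 12.98
(np.float64(295.6006656149414), np.float64(222.24747323904018))
```

View pics/w3.png

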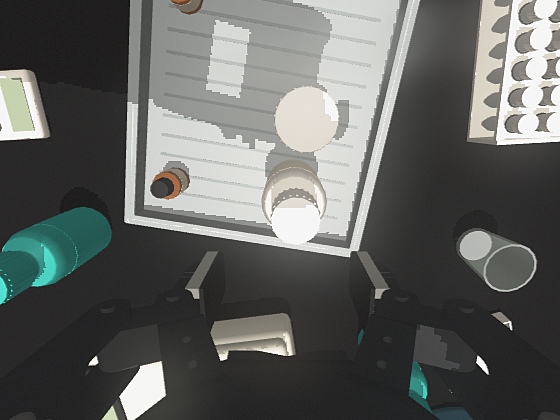

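View pics/s4.png

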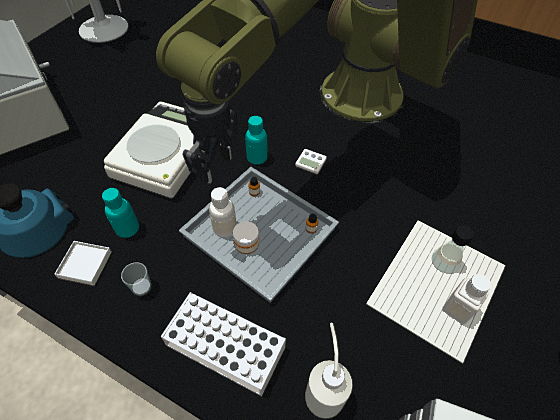

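Flask and square bottle stand upright on the mat. The round cap is seen at (296,219), predicted (296,222). I descend.

>>> {"method": "arm_command", "body": {"steps": [{"claw": 0.06,"dx": 0.002,"dy": 0.0047,"dz": 0.02,"ax": 0,"ay": 0,"az": -0.007},{"claw": 0.06,"dx": -0.001,"dy": 0,"dz": 0.025,"ax": 0,"ay": 0,"az": 0},{"claw": 0.06,"dx": -0.001,"dy": 0,"dz": 0.025,"ax": 0,"ay": 0,"az": 0},{"claw": 0.06,"dx": 0,"dy": 0,"dz": 0.01,"ax": 0,"ay": 0,"az": 0},{"claw": 0.06,"dx": 0,"dy": 0,"dz": 0,"ax": 0,"ay": 0,"az": 0}]}}

```text
time: 13.5
position: [0.6183, -0.0846, 0.1193]
tool_rot: [0.704, 0.71, 0.002, 0.002]
contact_force: [1.1, -0.1, 1.1]
grip_width: 0.7
```

```bash
python3 go.py 0.618 -0.0915 0.103
```

```text
pos [ 0.6183 -0.0846  0.1193] d [-0.0069 -0.0004  0.0163] rot [0.0054 0.0006 0.0092] F [ 1.1 -0.1  1.1] T [ 0.03 -0.03 -0.04] grip 0.0598 t 13.5
```

>>> {"method": "arm_command", "body": {"steps": [{"claw": 0.06,"dx": -0.007,"dy": 0,"dz": 0.008,"ax": 0.005,"ay": 0.001,"az": 0.009},{"claw": 0.06,"dx": 0,"dy": 0,"dz": 0.006,"ax": 0,"ay": 0,"az": 0},{"claw": 0.06,"dx": 0,"dy": 0,"dz": 0,"ax": 0,"ay": 0,"az": 0}]}}

```text
time: 13.75
position: [0.6191, -0.0902, 0.1068]
tool_rot: [0.706, 0.708, 0.001, 0.001]
contact_force: [-0.0, -0.0, -0.0]
grip_width: 0.702
```

```bash
python3 go.py 0.618 -0.0915 0.103
```

```text
pos [ 0.6191 -0.0902  0.1068] d [-0.0013 -0.0011  0.0038] rot [ 0.0023 -0.0002  0.0019] F [-0. -0. -0.] T [-0.02 -0.04 -0.02] grip 0.06 t 13.75
```

>>> {"method": "arm_command", "body": {"steps": [{"claw": 0.06,"dx": -0.001,"dy": -0.001,"dz": 0.003,"ax": 0.002,"ay": 0,"az": 0.002},{"claw": 0.045,"dx": 0,"dy": 0,"dz": 0,"ax": 0,"ay": 0,"az": 0},{"claw": 0.03,"dx": 0,"dy": 0,"dz": 0,"ax": 0,"ay": 0,"az": 0},{"claw": 0.03,"dx": 0,"dy": 0,"dz": 0,"ax": 0,"ay": 0,"az": 0},{"claw": 0.03,"dx": 0,"dy": 0,"dz": 0,"ax": 0,"ay": 0,"az": 0}]}}

```text
time: 14.17
position: [0.619, -0.0917, 0.1062]
tool_rot: [0.707, 0.707, 0.001, 0.002]
contact_force: [-0.2, 0.1, -2.0]
grip_width: 0.392
```

```bash
python3 go.py 0.618 -0.0915 0.2
```

```text
pos [ 0.619  -0.0917  0.1062] d [ 0.0002 -0.0007 -0.0938] rot [ 0.0038  0.0006 -0.0009] F [-0.2  0.1 -2. ] T [ 0.08 -0.05 -0.  ] grip 0.0335 t 14.17
```

>>> {"method": "arm_command", "body": {"steps": [{"claw": 0.03,"dx": 0,"dy": 0,"dz": -0.012,"ax": 0,"ay": 0,"az": 0},{"claw": 0.03,"dx": 0,"dy": 0,"dz": -0.024,"ax": 0,"ay": 0,"az": 0},{"claw": 0.03,"dx": 0,"dy": 0,"dz": -0.028,"ax": 0,"ay": 0,"az": 0},{"claw": 0.03,"dx": 0,"dy": 0,"dz": -0.024,"ax": 0,"ay": 0,"az": 0},{"claw": 0.03,"dx": 0,"dy": 0,"dz": -0.01,"ax": 0,"ay": 0,"az": 0}]}}

```text
time: 14.58
position: [0.617, -0.0913, 0.2077]
tool_rot: [0.707, 0.707, -0.001, -0.001]
contact_force: [-0.4, -0.0, -1.5]
grip_width: 0.395
```

```bash
python3 go.py 0.547 0.333 0.2
```

```text
pos [ 0.617  -0.0913  0.2077] d [ 0.4242 -0.0704  0.0082] rot [-0.0027 -0.0008 -0.0009] F [-0.4 -0.  -1.5] T [-0.    0.   -0.02] grip 0.0337 t 14.58
```

>>> {"method": "arm_command", "body": {"steps": [{"claw": 0.03,"dx": 0.012,"dy": -0.002,"dz": 0,"ax": 0,"ay": 0,"az": 0},{"claw": 0.03,"dx": 0.024,"dy": -0.004,"dz": 0,"ax": 0,"ay": 0,"az": 0},{"claw": 0.03,"dx": 0.034,"dy": -0.0055,"dz": 0,"ax": 0,"ay": 0,"az": 0},{"claw": 0.03,"dx": 0.034,"dy": -0.0055,"dz": 0,"ax": 0,"ay": 0,"az": 0},{"claw": 0.03,"dx": 0.034,"dy": -0.0055,"dz": 0,"ax": 0,"ay": 0,"az": 0}]}}

```text
time: 15.0
position: [0.5938, 0.0476, 0.2083]
tool_rot: [0.711, 0.704, -0.0, 0.0]
contact_force: [0.6, 0.3, -0.5]
grip_width: 0.393
```

>>> {"method": "arm_command", "body": {"steps": [{"claw": 0.03,"dx": 0.034,"dy": -0.0055,"dz": 0,"ax": 0,"ay": 0,"az": 0},{"claw": 0.03,"dx": 0.034,"dy": -0.0055,"dz": 0,"ax": 0,"ay": 0,"az": 0},{"claw": 0.03,"dx": 0.034,"dy": -0.0055,"dz": 0,"ax": 0,"ay": 0,"az": 0},{"claw": 0.03,"dx": 0.034,"dy": -0.0055,"dz": 0,"ax": 0,"ay": 0,"az": 0},{"claw": 0.03,"dx": 0.034,"dy": -0.0055,"dz": 0,"ax": 0,"ay": 0,"az": 0}]}}

```text
time: 15.42
position: [0.5614, 0.2288, 0.203]
tool_rot: [0.71, 0.704, -0.003, -0.002]
contact_force: [1.0, 0.5, -2.0]
grip_width: 0.397
```

```bash
python3 go.py 0.547 0.333 0.2
```

```text
pos [0.5614 0.2288 0.203 ] d [ 0.104  -0.0154  0.003 ] rot [-0.007   0.0016 -0.0095] F [ 1.   0.5 -2. ] T [ 0.04 -0.01  0.03] grip 0.0339 t 15.42
```

>>> {"method": "arm_command", "body": {"steps": [{"claw": 0.03,"dx": 0.032,"dy": -0.005,"dz": 0.005,"ax": -0.007,"ay": 0.001,"az": -0.009},{"claw": 0.03,"dx": 0.028,"dy": -0.004,"dz": 0.01,"ax": 0,"ay": 0,"az": 0},{"claw": 0.03,"dx": 0.018,"dy": -0.002,"dz": 0.015,"ax": 0,"ay": 0,"az": 0},{"claw": 0.03,"dx": 0.006,"dy": 0,"dz": 0.015,"ax": 0,"ay": 0,"az": 0},{"claw": 0.03,"dx": 0,"dy": 0,"dz": 0.008,"ax": 0,"ay": 0,"az": 0}]}}

```text
time: 15.83
position: [0.5429, 0.3269, 0.1446]
tool_rot: [0.704, 0.71, -0.001, -0.001]
contact_force: [-0.9, -0.2, -1.9]
grip_width: 0.396
```

```bash
python3 go.py 0.547 0.333 0.105
```

```text
pos [0.5429 0.3269 0.1446] d [0.0061 0.0043 0.0396] rot [-0.0027  0.0003  0.0087] F [-0.9 -0.2 -1.9] T [-0.06  0.03 -0.06] grip 0.0338 t 15.83
```

>>> {"method": "arm_command", "body": {"steps": [{"claw": 0.03,"dx": 0.004,"dy": 0.004,"dz": 0.01,"ax": -0.003,"ay": 0,"az": 0.009},{"claw": 0.03,"dx": 0,"dy": 0,"dz": 0.012,"ax": 0,"ay": 0,"az": 0},{"claw": 0.03,"dx": 0,"dy": 0,"dz": 0.008,"ax": 0,"ay": 0,"az": 0},{"claw": 0.03,"dx": 0,"dy": 0,"dz": 0.003,"ax": 0,"ay": 0,"az": 0},{"claw": 0.03,"dx": 0,"dy": 0,"dz": 0,"ax": 0,"ay": 0,"az": 0}]}}

```text
time: 16.25
position: [0.5455, 0.3295, 0.1051]
tool_rot: [0.708, 0.706, -0.003, -0.0]
contact_force: [-0.6, -0.1, -1.7]
grip_width: 0.395
```

```bash
python3 go.py 0.547 0.333 0.105
```

```text
pos [0.5455 0.3295 0.1051] d [0.0035 0.0015 0.0001] rot [-0.0044  0.0031 -0.0023] F [-0.6 -0.1 -1.7] T [ 0.07 -0.02 -0.  ] grip 0.0338 t 16.25
```

>>> {"method": "arm_command", "body": {"steps": [{"claw": 0.03,"dx": 0,"dy": 0,"dz": 0.001,"ax": -0.004,"ay": 0.003,"az": -0.002},{"claw": 0.03,"dx": 0,"dy": 0,"dz": 0.001,"ax": 0,"ay": 0,"az": 0}]}}

```text
time: 16.42
position: [0.5463, 0.329, 0.1046]
tool_rot: [0.708, 0.707, 0.001, 0.0]
contact_force: [-4.4, 0.9, 5.6]
grip_width: 0.393
```

>>> {"method": "arm_command", "body": {"steps": [{"claw": 0.03,"dx": 0,"dy": 0,"dz": 0.0015,"ax": 0,"ay": 0,"az": 0}]}}

```text
time: 16.5
position: [0.5465, 0.3291, 0.1046]
tool_rot: [0.708, 0.706, 0.002, -0.0]
contact_force: [-7.5, -0.6, 10.8]
grip_width: 0.393
```

Contact. I release, and watch for step 1.

>>> {"method": "arm_command", "body": {"steps": [{"claw": 0.03,"dx": 0,"dy": 0,"dz": -0.001,"ax": 0,"ay": 0,"az": 0},{"claw": 0.045,"dx": 0,"dy": 0,"dz": 0,"ax": 0,"ay": 0,"az": 0},{"claw": 0.06,"dx": 0,"dy": 0,"dz": 0,"ax": 0,"ay": 0,"az": 0},{"claw": 0.06,"dx": 0,"dy": 0,"dz": 0,"ax": 0,"ay": 0,"az": 0},{"claw": 0.06,"dx": 0,"dy": 0,"dz": -0.015,"ax": 0,"ay": 0,"az": 0}]}}

```text
time: 16.92
position: [0.5469, 0.3281, 0.1211]
tool_rot: [0.708, 0.706, 0.002, 0.0]
contact_force: [-0.8, 0.1, -1.1]
grip_width: 0.705
```

>>> {"method": "arm_command", "body": {"steps": [{"claw": 0.06,"dx": 0,"dy": 0,"dz": -0.035,"ax": 0,"ay": 0,"az": 0},{"claw": 0.06,"dx": 0,"dy": 0,"dz": -0.035,"ax": 0,"ay": 0,"az": 0},{"claw": 0.085,"dx": -0.02,"dy": 0.003,"dz": 0,"ax": 0,"ay": 0,"az": 0},{"claw": 0.085,"dx": -0.038,"dy": 0.008,"dz": 0,"ax": 0,"ay": 0,"az": 0},{"claw": 0.085,"dx": -0.038,"dy": 0.008,"dz": 0,"ax": 0,"ay": 0,"az": 0}]}}

```text
time: 17.33
position: [0.5652, 0.2351, 0.1972]
tool_rot: [0.705, 0.709, 0.005, 0.001]
contact_force: [1.0, -0.3, 0.0]
grip_width: 0.994
```

```bash
python3 go.py 0.6305 -0.025 0.15; python3 -c "
from h import *
im=manip.snapshot('top');cv2.imwrite('pics/t5.png',im[...,::-1])
im=manip.snapshot('scene');cv2.imwrite('pics/s5.png',im[...,::-1])"
```

```text
pos [0.5652 0.2351 0.1972] d [-0.2607  0.0636  0.0464] rot [ 0.0086 -0.0053  0.0048] F [ 1.  -0.3  0. ] T [-0.05  0.02  0.03] grip 0.0849 t 17.33
```

View pics/t5.png

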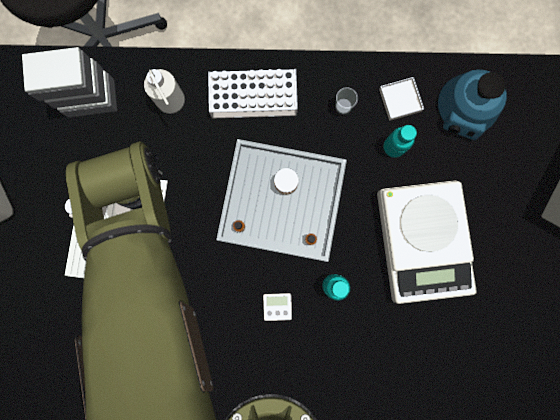

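View pics/s5.png

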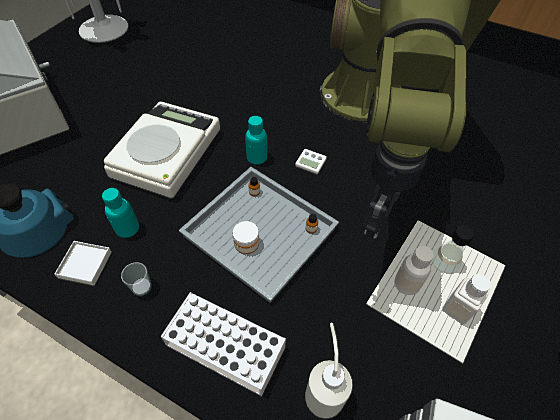

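All three bottles stand upright on the mat. The jar (246,238 in the scene view) and the vials are untouched. Next is the jar.

>>> {"method": "arm_command", "body": {"steps": [{"claw": 0.085,"dx": -0.038,"dy": 0.009,"dz": 0,"ax": 0.004,"ay": -0.002,"az": 0.002},{"claw": 0.085,"dx": -0.038,"dy": 0.009,"dz": 0,"ax": 0.004,"ay": -0.002,"az": 0.002},{"claw": 0.085,"dx": -0.038,"dy": 0.009,"dz": 0,"ax": 0,"ay": 0,"az": 0},{"claw": 0.085,"dx": -0.038,"dy": 0.009,"dz": 0,"ax": 0,"ay": 0,"az": 0},{"claw": 0.085,"dx": -0.038,"dy": 0.009,"dz": 0,"ax": 0,"ay": 0,"az": 0}]}}

```text
time: 17.85
position: [0.6106, 0.0417, 0.1973]
tool_rot: [0.706, 0.708, 0.001, -0.0]
contact_force: [1.3, -0.9, 0.8]
grip_width: 0.993
```

>>> {"method": "arm_command", "body": {"steps": [{"claw": 0.085,"dx": -0.028,"dy": 0.007,"dz": 0.01,"ax": 0,"ay": 0,"az": 0},{"claw": 0.085,"dx": -0.018,"dy": 0.004,"dz": 0.01,"ax": 0,"ay": 0,"az": 0},{"claw": 0.085,"dx": -0.006,"dy": 0.001,"dz": 0.01,"ax": 0,"ay": 0,"az": 0},{"claw": 0.085,"dx": 0,"dy": 0,"dz": 0,"ax": 0,"ay": 0,"az": 0}]}}

```text
time: 18.18
position: [0.6244, -0.0198, 0.1666]
tool_rot: [0.709, 0.705, 0.002, 0.001]
contact_force: [0.4, 0.9, -0.1]
grip_width: 0.996
```

```bash
python3 go.py 0.6305 -0.025 0.028; python3 -c "
from h import *
print(proj('wrist',(.6305,-.025,.055)));snap('wrist','w6.png')"
```

```text
pos [ 0.6244 -0.0198  0.1666] d [-0.0053  0.0055  0.1387] rot [ 0.0041 -0.0005 -0.0051] F [ 0.4  0.9 -0.1] T [-0.01 -0.03  0.01] grip 0.0851 t 18.18
(np.float64(295.05418130022434), np.float64(212.15566245784999))
```

View pics/w6.png

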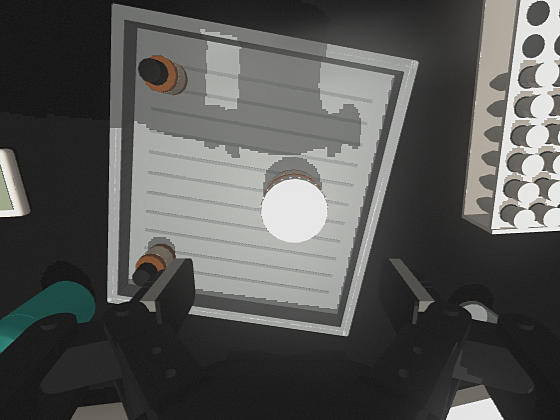

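The jar lid is at (294.5,210), predicted (295,212). I descend over it.

>>> {"method": "arm_command", "body": {"steps": [{"claw": 0.085,"dx": -0.004,"dy": 0.0055,"dz": 0.02,"ax": 0.004,"ay": 0,"az": -0.005},{"claw": 0.085,"dx": -0.001,"dy": 0,"dz": 0.03,"ax": 0,"ay": 0,"az": 0},{"claw": 0.085,"dx": -0.001,"dy": 0,"dz": 0.02,"ax": 0,"ay": 0,"az": 0},{"claw": 0.085,"dx": -0.001,"dy": 0,"dz": 0.01,"ax": 0,"ay": 0,"az": 0},{"claw": 0.085,"dx": 0,"dy": 0,"dz": 0,"ax": 0,"ay": 0,"az": 0}]}}

```text
time: 18.65
position: [0.6322, -0.019, 0.0895]
tool_rot: [0.705, 0.709, 0.003, 0.002]
contact_force: [0.3, 0.2, 0.8]
grip_width: 0.998
```

```bash
python3 go.py 0.6305 -0.024 0.03
```

```text
pos [ 0.6322 -0.019   0.0895] d [-0.005  -0.0022  0.0595] rot [ 0.0076 -0.0007  0.0068] F [0.3 0.2 0.8] T [-0.02  0.04  0.  ] grip 0.0852 t 18.65
```

>>> {"method": "arm_command", "body": {"steps": [{"claw": 0.085,"dx": -0.005,"dy": -0.002,"dz": 0.01,"ax": 0.007,"ay": 0,"az": 0.007},{"claw": 0.085,"dx": 0,"dy": 0,"dz": 0.02,"ax": 0,"ay": 0,"az": 0},{"claw": 0.085,"dx": 0,"dy": 0,"dz": 0.017,"ax": 0,"ay": 0,"az": 0},{"claw": 0.085,"dx": 0,"dy": 0,"dz": 0.006,"ax": 0,"ay": 0,"az": 0},{"claw": 0.085,"dx": 0,"dy": 0,"dz": 0,"ax": 0,"ay": 0,"az": 0}]}}

```text
time: 19.07
position: [0.6326, -0.0219, 0.0397]
tool_rot: [0.706, 0.708, 0.002, 0.002]
contact_force: [-0.0, 0.4, -0.1]
grip_width: 0.994
```

```bash
python3 go.py 0.6305 -0.024 0.03
```

```text
pos [ 0.6326 -0.0219  0.0397] d [-0.0021 -0.0021  0.0096] rot [ 0.0069 -0.0001  0.0017] F [-0.   0.4 -0.1] T [-0.03 -0.   -0.  ] grip 0.0849 t 19.07
```

>>> {"method": "arm_command", "body": {"steps": [{"claw": 0.085,"dx": -0.002,"dy": -0.002,"dz": 0.008,"ax": 0.007,"ay": 0,"az": 0.002},{"claw": 0.085,"dx": 0,"dy": 0,"dz": 0.008,"ax": 0,"ay": 0,"az": 0},{"claw": 0.085,"dx": 0,"dy": 0,"dz": 0,"ax": 0,"ay": 0,"az": 0}]}}

```text
time: 19.32
position: [0.6317, -0.024, 0.0252]
tool_rot: [0.707, 0.707, 0.001, 0.001]
contact_force: [-1.3, 0.4, -0.6]
grip_width: 0.995
```

```bash
python3 go.py 0.6305 -0.024 0.022
```

```text
pos [ 0.6317 -0.024   0.0252] d [-0.     -0.0012  0.0032] rot [ 0.0026  0.0002 -0.0004] F [-1.3  0.4 -0.6] T [-0.04  0.04  0.02] grip 0.085 t 19.32
```

>>> {"method": "arm_command", "body": {"steps": [{"claw": 0.085,"dx": 0,"dy": -0.001,"dz": 0.002,"ax": 0.0025,"ay": 0,"az": 0},{"claw": 0.068,"dx": 0,"dy": 0,"dz": 0,"ax": 0,"ay": 0,"az": 0},{"claw": 0.05,"dx": 0,"dy": 0,"dz": 0,"ax": 0,"ay": 0,"az": 0},{"claw": 0.05,"dx": 0,"dy": 0,"dz": 0,"ax": 0,"ay": 0,"az": 0},{"claw": 0.05,"dx": 0,"dy": 0,"dz": 0,"ax": 0,"ay": 0,"az": 0}]}}

```text
time: 19.73
position: [0.6315, -0.0242, 0.025]
tool_rot: [0.707, 0.707, 0.001, 0.001]
contact_force: [0.9, -0.3, -1.0]
grip_width: 0.653
```

```bash
python3 go.py 0.534 -0.350 0.18
```

```text
pos [ 0.6315 -0.0242  0.025 ] d [-0.326  -0.0969 -0.1551] rot [ 0.0022  0.0005 -0.0007] F [ 0.9 -0.3 -1. ] T [-0.06 -0.02  0.01] grip 0.0558 t 19.73
```

>>> {"method": "arm_command", "body": {"steps": [{"claw": 0.05,"dx": 0,"dy": 0,"dz": -0.012,"ax": 0,"ay": 0,"az": 0},{"claw": 0.05,"dx": 0,"dy": 0,"dz": -0.025,"ax": 0,"ay": 0,"az": 0},{"claw": 0.05,"dx": 0,"dy": 0,"dz": -0.03,"ax": 0,"ay": 0,"az": 0},{"claw": 0.05,"dx": 0,"dy": 0,"dz": -0.03,"ax": 0,"ay": 0,"az": 0},{"claw": 0.05,"dx": 0,"dy": 0,"dz": -0.03,"ax": 0,"ay": 0,"az": 0}]}}

```text
time: 20.15
position: [0.6277, -0.0238, 0.152]
tool_rot: [0.707, 0.707, -0.004, -0.004]
contact_force: [0.4, -0.0, -1.1]
grip_width: 0.655
```

>>> {"method": "arm_command", "body": {"steps": [{"claw": 0.05,"dx": -0.01,"dy": -0.003,"dz": -0.01,"ax": 0,"ay": 0,"az": 0},{"claw": 0.05,"dx": -0.022,"dy": -0.0065,"dz": 0,"ax": 0,"ay": 0,"az": 0},{"claw": 0.05,"dx": -0.032,"dy": -0.0095,"dz": 0,"ax": 0,"ay": 0,"az": 0},{"claw": 0.05,"dx": -0.032,"dy": -0.0095,"dz": 0,"ax": 0,"ay": 0,"az": 0},{"claw": 0.05,"dx": -0.032,"dy": -0.0095,"dz": 0,"ax": 0,"ay": 0,"az": 0}]}}

```text
time: 20.57
position: [0.5912, -0.152, 0.1732]
tool_rot: [0.704, 0.71, 0.001, 0.001]
contact_force: [1.7, -0.1, -2.1]
grip_width: 0.653
```

```bash
python3 go.py 0.534 -0.350 0.17
```

```text
pos [ 0.5912 -0.152   0.1732] d [-0.1975 -0.0589  0.0032] rot [0.0027 0.0005 0.0082] F [ 1.7 -0.1 -2.1] T [-0.02 -0.02 -0.01] grip 0.0558 t 20.57
```

>>> {"method": "arm_command", "body": {"steps": [{"claw": 0.05,"dx": -0.034,"dy": -0.01,"dz": 0,"ax": 0.003,"ay": 0,"az": 0.008},{"claw": 0.05,"dx": -0.034,"dy": -0.01,"dz": 0,"ax": 0,"ay": 0,"az": 0},{"claw": 0.05,"dx": -0.034,"dy": -0.01,"dz": 0,"ax": 0,"ay": 0,"az": 0},{"claw": 0.05,"dx": -0.034,"dy": -0.01,"dz": 0,"ax": 0,"ay": 0,"az": 0},{"claw": 0.05,"dx": -0.026,"dy": -0.008,"dz": 0,"ax": 0,"ay": 0,"az": 0}]}}

```text
time: 20.98
position: [0.537, -0.324, 0.1733]
tool_rot: [0.707, 0.707, -0.001, -0.001]
contact_force: [0.5, -0.4, -1.8]
grip_width: 0.65
```

>>> {"method": "arm_command", "body": {"steps": [{"claw": 0.05,"dx": -0.014,"dy": -0.004,"dz": 0,"ax": 0,"ay": 0,"az": 0},{"claw": 0.05,"dx": -0.004,"dy": -0.002,"dz": 0,"ax": 0,"ay": 0,"az": 0},{"claw": 0.05,"dx": 0,"dy": 0,"dz": 0,"ax": 0,"ay": 0,"az": 0}]}}

```text
time: 21.23
position: [0.5262, -0.349, 0.1725]
tool_rot: [0.71, 0.704, -0.001, -0.001]
contact_force: [0.2, -0.1, -1.5]
grip_width: 0.651
```

```bash
python3 go.py 0.534 -0.350 0.17
```

```text
pos [ 0.5262 -0.349   0.1725] d [-0.0009  0.0078  0.0025] rot [-0.0038  0.     -0.0078] F [ 0.2 -0.1 -1.5] T [ 0.02 -0.01 -0.01] grip 0.0556 t 21.23
```

>>> {"method": "arm_command", "body": {"steps": [{"claw": 0.05,"dx": -0.001,"dy": 0.007,"dz": 0.01,"ax": -0.004,"ay": 0,"az": -0.008},{"claw": 0.05,"dx": 0,"dy": 0,"dz": 0.015,"ax": 0,"ay": 0,"az": 0},{"claw": 0.05,"dx": 0,"dy": 0,"dz": 0.012,"ax": 0,"ay": 0,"az": 0},{"claw": 0.05,"dx": 0,"dy": 0,"dz": 0.006,"ax": 0,"ay": 0,"az": 0},{"claw": 0.05,"dx": 0,"dy": 0,"dz": 0,"ax": 0,"ay": 0,"az": 0}]}}

```text
time: 21.65
position: [0.5358, -0.3459, 0.1255]
tool_rot: [0.705, 0.709, 0.001, -0.0]
contact_force: [0.4, 0.2, -2.1]
grip_width: 0.651
```

```bash
python3 go.py 0.534 -0.350 0.103
```

```text
pos [ 0.5358 -0.3459  0.1255] d [-0.0041 -0.0018  0.0225] rot [ 0.0008 -0.001   0.0057] F [ 0.4  0.2 -2.1] T [ 0.02  0.07 -0.01] grip 0.0556 t 21.65
```

>>> {"method": "arm_command", "body": {"steps": [{"claw": 0.05,"dx": -0.004,"dy": -0.0015,"dz": 0.006,"ax": 0.001,"ay": -0.001,"az": 0.005},{"claw": 0.05,"dx": 0,"dy": 0,"dz": 0.007,"ax": 0,"ay": 0,"az": 0},{"claw": 0.05,"dx": 0,"dy": 0,"dz": 0.004,"ax": 0,"ay": 0,"az": 0},{"claw": 0.05,"dx": 0,"dy": 0,"dz": 0.001,"ax": 0,"ay": 0,"az": 0},{"claw": 0.05,"dx": 0,"dy": 0,"dz": 0,"ax": 0,"ay": 0,"az": 0}]}}

```text
time: 22.07
position: [0.5352, -0.349, 0.1059]
tool_rot: [0.706, 0.708, -0.0, 0.0]
contact_force: [0.0, -0.1, -1.3]
grip_width: 0.656
```

```bash
python3 go.py 0.534 -0.350 0.102
```

```text
pos [ 0.5352 -0.349   0.1059] d [-0.001  -0.0012  0.0039] rot [-0.0001  0.0001  0.0025] F [ 0.  -0.1 -1.3] T [ 0.01 -0.02  0.01] grip 0.056 t 22.07
```

>>> {"method": "arm_command", "body": {"steps": [{"claw": 0.05,"dx": -0.001,"dy": -0.001,"dz": 0.0015,"ax": 0,"ay": 0,"az": 0.002},{"claw": 0.05,"dx": 0,"dy": 0,"dz": 0.001,"ax": 0,"ay": 0,"az": 0},{"claw": 0.05,"dx": 0,"dy": 0,"dz": 0.001,"ax": 0,"ay": 0,"az": 0}]}}

```text
time: 22.32
position: [0.5344, -0.3504, 0.1031]
tool_rot: [0.707, 0.707, 0.0, 0.001]
contact_force: [-0.2, -0.6, -2.7]
grip_width: 0.653
```

>>> {"method": "arm_command", "body": {"steps": [{"claw": 0.05,"dx": 0,"dy": 0,"dz": 0.001,"ax": 0,"ay": 0,"az": 0},{"claw": 0.05,"dx": 0,"dy": 0,"dz": 0,"ax": 0,"ay": 0,"az": 0}]}}

```text
time: 22.48
position: [0.5344, -0.3506, 0.1022]
tool_rot: [0.707, 0.707, 0.0, 0.001]
contact_force: [0.3, -0.1, -2.1]
grip_width: 0.656
```

>>> {"method": "arm_command", "body": {"steps": [{"claw": 0.05,"dx": 0,"dy": 0,"dz": 0.001,"ax": 0,"ay": 0,"az": 0}]}}

```text
time: 22.57
position: [0.5345, -0.3507, 0.1015]
tool_rot: [0.707, 0.707, 0.0, 0.001]
contact_force: [-0.6, 0.2, 14.0]
grip_width: 0.655
```

>>> {"method": "arm_command", "body": {"steps": [{"claw": 0.05,"dx": 0,"dy": 0,"dz": 0.001,"ax": 0,"ay": 0,"az": 0}]}}

```text
time: 22.65
position: [0.5346, -0.3508, 0.1015]
tool_rot: [0.707, 0.707, 0.0, 0.002]
contact_force: [-6.7, 4.8, 13.5]
grip_width: 0.653
```

Contact with the pan at 14 N. I ease up slightly and open.

>>> {"method": "arm_command", "body": {"steps": [{"claw": 0.05,"dx": 0,"dy": 0,"dz": -0.0005,"ax": 0,"ay": 0,"az": 0},{"claw": 0.065,"dx": 0,"dy": 0,"dz": 0,"ax": 0,"ay": 0,"az": 0},{"claw": 0.085,"dx": 0,"dy": 0,"dz": 0,"ax": 0,"ay": 0,"az": 0},{"claw": 0.085,"dx": 0,"dy": 0,"dz": 0,"ax": 0,"ay": 0,"az": 0},{"claw": 0.085,"dx": 0,"dy": 0,"dz": 0,"ax": 0,"ay": 0,"az": 0}]}}

```text
time: 23.07
position: [0.5351, -0.3511, 0.1032]
tool_rot: [0.707, 0.707, 0.0, 0.003]
contact_force: [0.6, -0.0, -0.2]
grip_width: 0.994
```

>>> {"method": "arm_command", "body": {"steps": [{"claw": 0.085,"dx": 0,"dy": 0,"dz": -0.01,"ax": 0,"ay": 0,"az": 0},{"claw": 0.085,"dx": 0,"dy": 0,"dz": -0.025,"ax": 0,"ay": 0,"az": 0},{"claw": 0.085,"dx": 0,"dy": 0,"dz": -0.035,"ax": 0,"ay": 0,"az": 0},{"claw": 0.085,"dx": 0,"dy": 0,"dz": -0.035,"ax": 0,"ay": 0,"az": 0}]}}

```text
time: 23.4
position: [0.5324, -0.3491, 0.2049]
tool_rot: [0.707, 0.707, -0.001, -0.004]
contact_force: [1.4, -0.2, 0.6]
grip_width: 0.995
```

>>> {"method": "arm_command", "body": {"steps": [{"claw": 0.06,"dx": 0.02,"dy": 0,"dz": 0,"ax": 0,"ay": 0,"az": 0},{"claw": 0.06,"dx": 0.039,"dy": 0,"dz": 0,"ax": 0,"ay": 0,"az": 0},{"claw": 0.06,"dx": 0.039,"dy": 0,"dz": 0,"ax": 0,"ay": 0,"az": 0},{"claw": 0.06,"dx": 0.039,"dy": 0,"dz": 0,"ax": 0,"ay": 0,"az": 0},{"claw": 0.06,"dx": 0.039,"dy": 0,"dz": 0,"ax": 0,"ay": 0,"az": 0}]}}

```text
time: 23.82
position: [0.5335, -0.1751, 0.218]
tool_rot: [0.71, 0.704, 0.001, 0.005]
contact_force: [0.5, -0.6, 0.1]
grip_width: 0.706
```

```bash
python3 go.py 0.5469 0.3281 0.2; python3 -c "
from h import *
im=manip.snapshot('top');cv2.imwrite('pics/t7.png',cv2.resize(im[160:300,360:500][...,::-1],(600,600),interpolation=3))
im=manip.snapshot('scene');cv2.imwrite('pics/s7.png',im[...,::-1])"
```

```text
pos [ 0.5335 -0.1751  0.218 ] d [0.5034 0.0085 0.0155] rot [ 0.0078  0.0052 -0.0095] F [ 0.5 -0.6  0.1] T [ 0.02 -0.05 -0.01] grip 0.0603 t 23.82
```

View pics/t7.png

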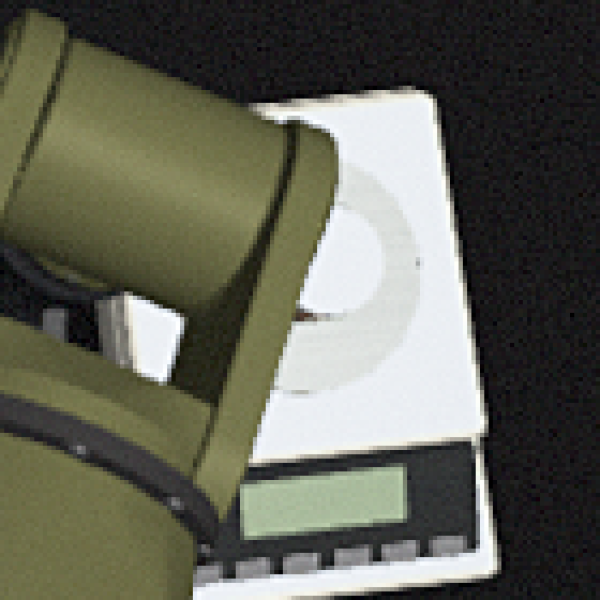

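View pics/s7.png

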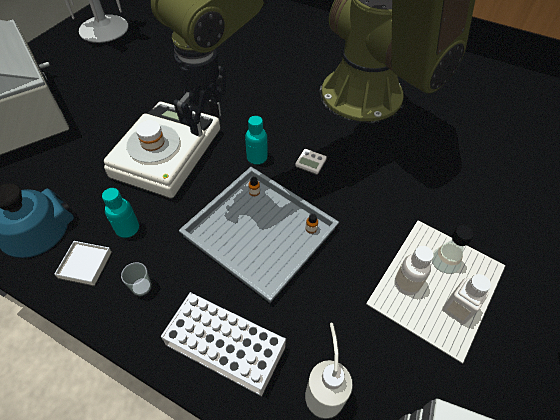

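The jar stands upright on the pan. I go for the round bottle and check the jar numerically from there.

>>> {"method": "arm_command", "body": {"steps": [{"claw": 0.06,"dx": 0.04,"dy": 0.001,"dz": 0.001,"ax": 0.004,"ay": 0.002,"az": -0.005},{"claw": 0.06,"dx": 0.04,"dy": 0.001,"dz": 0.001,"ax": 0.004,"ay": 0.002,"az": -0.005},{"claw": 0.06,"dx": 0.04,"dy": 0.001,"dz": 0,"ax": 0,"ay": 0,"az": 0},{"claw": 0.06,"dx": 0.04,"dy": 0.001,"dz": 0,"ax": 0,"ay": 0,"az": 0},{"claw": 0.06,"dx": 0.04,"dy": 0.001,"dz": 0,"ax": 0,"ay": 0,"az": 0}]}}

```text
time: 24.33
position: [0.5385, 0.0263, 0.2198]
tool_rot: [0.708, 0.707, 0.0, 0.002]
contact_force: [0.3, -0.0, 0.8]
grip_width: 0.701
```

>>> {"method": "arm_command", "body": {"steps": [{"claw": 0.06,"dx": 0.04,"dy": 0.001,"dz": 0,"ax": 0,"ay": 0,"az": 0},{"claw": 0.06,"dx": 0.04,"dy": 0.001,"dz": 0,"ax": 0,"ay": 0,"az": 0},{"claw": 0.06,"dx": 0.04,"dy": 0.001,"dz": 0,"ax": 0,"ay": 0,"az": 0},{"claw": 0.06,"dx": 0.04,"dy": 0.001,"dz": 0,"ax": 0,"ay": 0,"az": 0},{"claw": 0.06,"dx": 0.034,"dy": 0.001,"dz": 0,"ax": 0,"ay": 0,"az": 0}]}}

```text
time: 24.75
position: [0.5434, 0.2294, 0.2239]
tool_rot: [0.708, 0.706, 0.002, 0.004]
contact_force: [0.5, -0.1, -0.6]
grip_width: 0.703
```

```bash
python3 go.py 0.5465 0.329 0.2; python3 -c "
from h import *
im=snap('top','t8.png')
g=im[170:275,380:475].min(2); m=(g>238).astype(np.uint8)
for t in (225,235,245):
  m=((im[195:250,400:460].min(2)>t)).astype(np.uint8)
  n,l,st,c=cv2.connectedComponentsWithStats(m)
  for i in range(1,n):
    if 250<st[i,4]<800: u,v=c[i]+[400,195]; print(t,st[i],u,v,onz('top',u,v,.132))
cv2.imwrite('pics/t8c.png',cv2.resize(im[175:265,385:475][...,::-1],(600,600),interpolation=3))
"
```

```text
pos [0.5434 0.2294 0.2239] d [0.0997 0.0027 0.0238] rot [ 0.0089  0.0019 -0.0026] F [ 0.5 -0.1 -0.6] T [ 0.03 -0.    0.01] grip 0.0601 t 24.75
235 [ 33   0  27  55 419] 453.2959427207637 219.2744630071599 [ 0.53675817 -0.38688313  0.132     ]
235 [ 24  12  26  26 518] 436.4980694980695 220.0888030888031 [ 0.53435994 -0.35051988  0.132     ]
```

View pics/t8c.png

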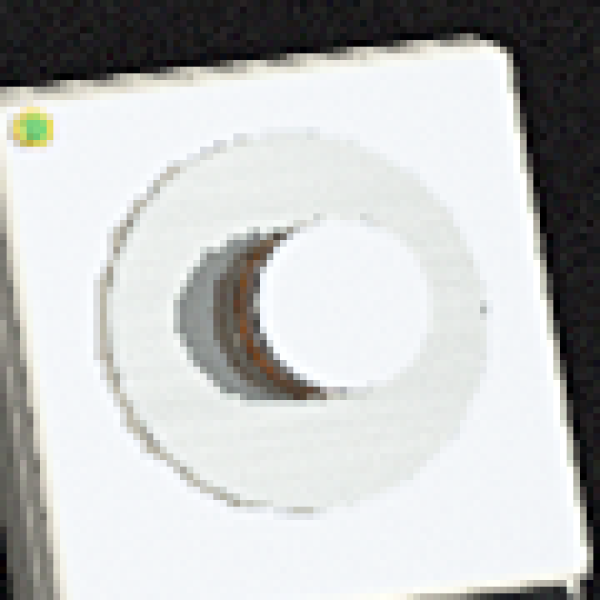

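The jar measures (0.5344,-0.3505), within about 1 mm of the pan centre. Next is the round bottle.

>>> {"method": "arm_command", "body": {"steps": [{"claw": 0.06,"dx": 0.034,"dy": 0.001,"dz": 0.004,"ax": 0.008,"ay": 0.002,"az": -0.002},{"claw": 0.06,"dx": 0.028,"dy": 0.001,"dz": 0.005,"ax": 0,"ay": 0,"az": 0},{"claw": 0.06,"dx": 0.018,"dy": 0,"dz": 0.005,"ax": 0,"ay": 0,"az": 0},{"claw": 0.06,"dx": 0.006,"dy": 0,"dz": 0.004,"ax": 0,"ay": 0,"az": 0},{"claw": 0.06,"dx": 0,"dy": 0,"dz": 0,"ax": 0,"ay": 0,"az": 0}]}}

```text
time: 25.22
position: [0.5452, 0.326, 0.2081]
tool_rot: [0.705, 0.709, 0.002, 0.0]
contact_force: [1.2, -0.2, -0.1]
grip_width: 0.701
```

```bash
python3 go.py 0.5465 0.329 0.105; python3 -c "
from h import *
print(proj('wrist',(.5465,.329,.134)),proj('wrist',(.4528,.387,.124)),proj('wrist',(.5508,.4372,.129)));snap('wrist','w9.png')"
```

```text
pos [0.5452 0.326  0.2081] d [0.0027 0.001  0.1032] rot [ 0.0035 -0.0025  0.0062] F [ 1.2 -0.2 -0.1] T [-0.01  0.03  0.06] grip 0.0598 t 25.22
(np.float64(290.16348437611526), np.float64(216.18169928906428)) (np.float64(157.57172603698692), np.float64(132.68796700235802)) (np.float64(298.1076657802988), np.float64(54.068103863817186))
```

View pics/w9.png

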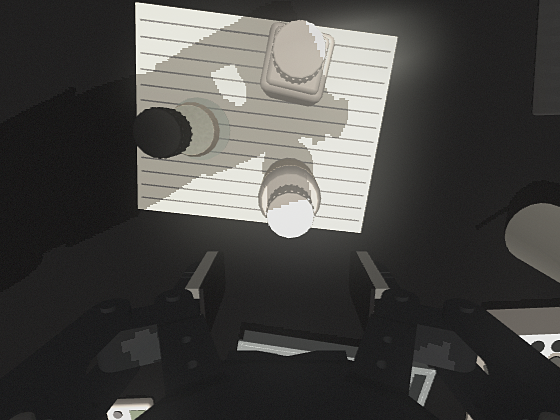

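The caps are where expected: round (290,214), flask (160,132), square (298,50). I descend on the round bottle.

>>> {"method": "arm_command", "body": {"steps": [{"claw": 0.06,"dx": 0.002,"dy": 0.001,"dz": 0.022,"ax": 0.003,"ay": -0.002,"az": 0.006},{"claw": 0.06,"dx": 0,"dy": 0,"dz": 0.027,"ax": 0,"ay": 0,"az": 0},{"claw": 0.06,"dx": 0,"dy": 0,"dz": 0.027,"ax": 0,"ay": 0,"az": 0},{"claw": 0.06,"dx": 0,"dy": 0,"dz": 0.014,"ax": 0,"ay": 0,"az": 0},{"claw": 0.06,"dx": 0,"dy": 0,"dz": 0,"ax": 0,"ay": 0,"az": 0}]}}

```text
time: 25.68
position: [0.5499, 0.3208, 0.1205]
tool_rot: [0.709, 0.705, 0.004, 0.002]
contact_force: [-0.2, 0.2, -0.1]
grip_width: 0.708
```

```bash
python3 go.py 0.5465 0.329 0.1035
```

```text
pos [0.5499 0.3208 0.1205] d [ 0.0081 -0.0036  0.017 ] rot [ 0.0072 -0.0027 -0.006 ] F [-0.2  0.2 -0.1] T [ 0. -0.  0.] grip 0.0605 t 25.68
```

>>> {"method": "arm_command", "body": {"steps": [{"claw": 0.06,"dx": 0.008,"dy": -0.0035,"dz": 0.008,"ax": 0.007,"ay": -0.003,"az": -0.006},{"claw": 0.06,"dx": 0,"dy": 0,"dz": 0.006,"ax": 0,"ay": 0,"az": 0},{"claw": 0.06,"dx": 0,"dy": 0,"dz": 0,"ax": 0,"ay": 0,"az": 0}]}}

```text
time: 25.93
position: [0.5479, 0.3272, 0.1084]
tool_rot: [0.708, 0.706, 0.001, 0.001]
contact_force: [0.8, -0.8, -0.7]
grip_width: 0.704
```

```bash
python3 go.py 0.5465 0.329 0.1035
```

```text
pos [0.5479 0.3272 0.1084] d [ 0.0018 -0.0014  0.0049] rot [ 0.0018 -0.0003 -0.0025] F [ 0.8 -0.8 -0.7] T [-0.   -0.04 -0.01] grip 0.0601 t 25.93
```

>>> {"method": "arm_command", "body": {"steps": [{"claw": 0.06,"dx": 0.0015,"dy": -0.001,"dz": 0.004,"ax": 0.002,"ay": 0,"az": -0.0025},{"claw": 0.045,"dx": 0,"dy": 0,"dz": 0,"ax": 0,"ay": 0,"az": 0},{"claw": 0.03,"dx": 0,"dy": 0,"dz": 0,"ax": 0,"ay": 0,"az": 0},{"claw": 0.03,"dx": 0,"dy": 0,"dz": 0,"ax": 0,"ay": 0,"az": 0},{"claw": 0.03,"dx": 0,"dy": 0,"dz": 0,"ax": 0,"ay": 0,"az": 0}]}}

```text
time: 26.35
position: [0.5478, 0.3292, 0.107]
tool_rot: [0.707, 0.707, 0.002, 0.0]
contact_force: [0.3, 0.0, -1.6]
grip_width: 0.398
```

>>> {"method": "arm_command", "body": {"steps": [{"claw": 0.03,"dx": 0,"dy": 0,"dz": -0.012,"ax": 0,"ay": 0,"az": 0},{"claw": 0.03,"dx": 0,"dy": 0,"dz": -0.024,"ax": 0,"ay": 0,"az": 0},{"claw": 0.03,"dx": 0,"dy": 0,"dz": -0.028,"ax": 0,"ay": 0,"az": 0},{"claw": 0.03,"dx": 0,"dy": 0,"dz": -0.024,"ax": 0,"ay": 0,"az": 0},{"claw": 0.03,"dx": 0,"dy": 0,"dz": -0.01,"ax": 0,"ay": 0,"az": 0}]}}

```text
time: 26.77
position: [0.546, 0.3282, 0.2084]
tool_rot: [0.707, 0.707, -0.001, -0.001]
contact_force: [0.7, -0.9, -0.9]
grip_width: 0.399
```

```bash
python3 go.py 0.619 -0.0917 0.2
```

```text
pos [0.546  0.3282 0.2084] d [-0.42    0.0727  0.0086] rot [-0.0026  0.001   0.0006] F [ 0.7 -0.9 -0.9] T [-0.02 -0.03  0.03] grip 0.0341 t 26.77
```

>>> {"method": "arm_command", "body": {"steps": [{"claw": 0.03,"dx": -0.012,"dy": 0.002,"dz": 0,"ax": 0,"ay": 0,"az": 0},{"claw": 0.03,"dx": -0.024,"dy": 0.004,"dz": 0,"ax": 0,"ay": 0,"az": 0},{"claw": 0.03,"dx": -0.034,"dy": 0.006,"dz": 0,"ax": 0,"ay": 0,"az": 0},{"claw": 0.03,"dx": -0.034,"dy": 0.006,"dz": 0,"ax": 0,"ay": 0,"az": 0},{"claw": 0.03,"dx": -0.034,"dy": 0.006,"dz": 0,"ax": 0,"ay": 0,"az": 0}]}}

```text
time: 27.18
position: [0.5693, 0.1891, 0.2089]
tool_rot: [0.704, 0.71, 0.0, -0.001]
contact_force: [1.0, 0.8, -1.9]
grip_width: 0.394
```

>>> {"method": "arm_command", "body": {"steps": [{"claw": 0.03,"dx": -0.034,"dy": 0.006,"dz": 0,"ax": 0,"ay": 0,"az": 0},{"claw": 0.03,"dx": -0.034,"dy": 0.006,"dz": 0,"ax": 0,"ay": 0,"az": 0},{"claw": 0.03,"dx": -0.034,"dy": 0.006,"dz": 0,"ax": 0,"ay": 0,"az": 0},{"claw": 0.03,"dx": -0.034,"dy": 0.006,"dz": 0,"ax": 0,"ay": 0,"az": 0},{"claw": 0.03,"dx": -0.034,"dy": 0.006,"dz": 0,"ax": 0,"ay": 0,"az": 0}]}}

```text
time: 27.6
position: [0.5983, 0.0072, 0.2035]
tool_rot: [0.704, 0.71, -0.002, -0.003]
contact_force: [1.0, -0.3, -2.5]
grip_width: 0.397
```

```bash
python3 go.py 0.619 -0.0917 0.2
```

```text
pos [0.5983 0.0072 0.2035] d [-0.0991  0.0198  0.0033] rot [-0.0073 -0.0003  0.0093] F [ 1.  -0.3 -2.5] T [-0.01 -0.03 -0.04] grip 0.0339 t 27.6
```

>>> {"method": "arm_command", "body": {"steps": [{"claw": 0.03,"dx": -0.032,"dy": 0.007,"dz": 0.002,"ax": -0.007,"ay": 0,"az": 0.009},{"claw": 0.03,"dx": -0.028,"dy": 0.006,"dz": 0.004,"ax": 0,"ay": 0,"az": 0},{"claw": 0.03,"dx": -0.018,"dy": 0.004,"dz": 0.006,"ax": 0,"ay": 0,"az": 0},{"claw": 0.03,"dx": -0.006,"dy": 0.001,"dz": 0.006,"ax": 0,"ay": 0,"az": 0},{"claw": 0.03,"dx": 0,"dy": 0,"dz": 0,"ax": 0,"ay": 0,"az": 0}]}}

```text
time: 28.02
position: [0.6135, -0.0914, 0.1793]
tool_rot: [0.71, 0.704, -0.002, -0.002]
contact_force: [0.3, 0.3, -3.0]
grip_width: 0.395
```

```bash
python3 go.py 0.619 -0.0917 0.108
```

```text
pos [ 0.6135 -0.0914  0.1793] d [-0.0002  0.006   0.0712] rot [-0.0066  0.0001 -0.0087] F [ 0.3  0.3 -3. ] T [0.04 0.02 0.02] grip 0.0337 t 28.02
```

>>> {"method": "arm_command", "body": {"steps": [{"claw": 0.03,"dx": 0,"dy": 0.006,"dz": 0.015,"ax": -0.006,"ay": 0,"az": -0.008},{"claw": 0.03,"dx": 0,"dy": 0,"dz": 0.02,"ax": 0,"ay": 0,"az": 0},{"claw": 0.03,"dx": 0,"dy": 0,"dz": 0.012,"ax": 0,"ay": 0,"az": 0},{"claw": 0.03,"dx": 0,"dy": 0,"dz": 0.005,"ax": 0,"ay": 0,"az": 0},{"claw": 0.03,"dx": 0,"dy": 0,"dz": 0,"ax": 0,"ay": 0,"az": 0}]}}

```text
time: 28.43
position: [0.6178, -0.089, 0.1239]
tool_rot: [0.707, 0.707, -0.001, -0.001]
contact_force: [-0.4, -0.6, -1.8]
grip_width: 0.391
```

```bash
python3 go.py 0.619 -0.0917 0.108
```

```text
pos [ 0.6178 -0.089   0.1239] d [-0.0027  0.0012  0.0159] rot [-0.0028 -0.0009  0.001 ] F [-0.4 -0.6 -1.8] T [0.01 0.03 0.01] grip 0.0334 t 28.43
```

>>> {"method": "arm_command", "body": {"steps": [{"claw": 0.03,"dx": -0.0025,"dy": 0.001,"dz": 0.006,"ax": -0.003,"ay": -0.001,"az": 0.001},{"claw": 0.03,"dx": 0,"dy": 0,"dz": 0.005,"ax": 0,"ay": 0,"az": 0},{"claw": 0.03,"dx": 0,"dy": 0,"dz": 0.002,"ax": 0,"ay": 0,"az": 0},{"claw": 0.03,"dx": 0,"dy": 0,"dz": 0,"ax": 0,"ay": 0,"az": 0}]}}

```text
time: 28.77
position: [0.6194, -0.0905, 0.1118]
tool_rot: [0.707, 0.708, 0.001, 0.001]
contact_force: [-0.7, -0.2, -0.9]
grip_width: 0.395
```

```bash
python3 go.py 0.619 -0.0917 0.108
```

```text
pos [ 0.6194 -0.0905  0.1118] d [-0.0012 -0.0004  0.0038] rot [0.0026 0.0006 0.0015] F [-0.7 -0.2 -0.9] T [ 0.02 -0.01  0.01] grip 0.0337 t 28.77
```

>>> {"method": "arm_command", "body": {"steps": [{"claw": 0.03,"dx": -0.001,"dy": 0,"dz": 0.0015,"ax": 0.0025,"ay": 0.0005,"az": 0.0015},{"claw": 0.03,"dx": 0,"dy": 0,"dz": 0.001,"ax": 0,"ay": 0,"az": 0},{"claw": 0.03,"dx": 0,"dy": 0,"dz": 0.001,"ax": 0,"ay": 0,"az": 0}]}}

```text
time: 29.02
position: [0.62, -0.0917, 0.1093]
tool_rot: [0.707, 0.707, 0.0, 0.001]
contact_force: [0.4, 1.0, -1.4]
grip_width: 0.391
```

>>> {"method": "arm_command", "body": {"steps": [{"claw": 0.03,"dx": 0,"dy": 0,"dz": 0.001,"ax": 0,"ay": 0,"az": 0}]}}

```text
time: 29.1
position: [0.6201, -0.0917, 0.1084]
tool_rot: [0.707, 0.707, 0.001, 0.001]
contact_force: [0.0, 0.2, -2.9]
grip_width: 0.393
```

>>> {"method": "arm_command", "body": {"steps": [{"claw": 0.03,"dx": 0,"dy": 0,"dz": 0.001,"ax": 0,"ay": 0,"az": 0}]}}

```text
time: 29.18
position: [0.6201, -0.0918, 0.1074]
tool_rot: [0.707, 0.707, 0.001, 0.001]
contact_force: [0.9, -0.8, 8.6]
grip_width: 0.395
```

Contact at the start position. I release and go back for the flask.

>>> {"method": "arm_command", "body": {"steps": [{"claw": 0.03,"dx": 0,"dy": 0,"dz": 0,"ax": 0,"ay": 0,"az": 0},{"claw": 0.045,"dx": 0,"dy": 0,"dz": 0,"ax": 0,"ay": 0,"az": 0},{"claw": 0.06,"dx": 0,"dy": 0,"dz": 0,"ax": 0,"ay": 0,"az": 0},{"claw": 0.06,"dx": 0,"dy": 0,"dz": 0,"ax": 0,"ay": 0,"az": 0},{"claw": 0.06,"dx": 0,"dy": 0,"dz": -0.015,"ax": 0,"ay": 0,"az": 0}]}}

```text
time: 29.6
position: [0.6193, -0.0917, 0.1207]
tool_rot: [0.707, 0.707, -0.0, -0.0]
contact_force: [-0.5, -0.7, -0.6]
grip_width: 0.702
```

>>> {"method": "arm_command", "body": {"steps": [{"claw": 0.06,"dx": 0,"dy": 0,"dz": -0.035,"ax": 0,"ay": 0,"az": 0},{"claw": 0.06,"dx": 0,"dy": 0,"dz": -0.038,"ax": 0,"ay": 0,"az": 0},{"claw": 0.06,"dx": 0.02,"dy": -0.007,"dz": -0.005,"ax": 0,"ay": 0,"az": 0},{"claw": 0.06,"dx": 0.039,"dy": -0.0135,"dz": 0,"ax": 0,"ay": 0,"az": 0},{"claw": 0.06,"dx": 0.039,"dy": -0.0135,"dz": 0,"ax": 0,"ay": 0,"az": 0}]}}

```text
time: 30.02
position: [0.5864, 0.0028, 0.2047]
tool_rot: [0.71, 0.704, 0.001, 0.001]
contact_force: [1.0, -0.1, 0.9]
grip_width: 0.704
```

>>> {"method": "arm_command", "body": {"steps": [{"claw": 0.06,"dx": 0.039,"dy": -0.0135,"dz": 0,"ax": 0,"ay": 0,"az": 0},{"claw": 0.06,"dx": 0.039,"dy": -0.0135,"dz": 0,"ax": 0,"ay": 0,"az": 0},{"claw": 0.06,"dx": 0.039,"dy": -0.0135,"dz": 0,"ax": 0,"ay": 0,"az": 0},{"claw": 0.06,"dx": 0.039,"dy": -0.0135,"dz": 0,"ax": 0,"ay": 0,"az": 0},{"claw": 0.06,"dx": 0.039,"dy": -0.0135,"dz": 0,"ax": 0,"ay": 0,"az": 0}]}}

```text
time: 30.43
position: [0.5183, 0.2014, 0.2066]
tool_rot: [0.711, 0.703, 0.003, 0.003]
contact_force: [0.6, 0.3, -0.6]
grip_width: 0.703
```

```bash
python3 go.py 0.4525 0.387 0.19
```

```text
pos [0.5183 0.2014 0.2066] d [ 0.1849 -0.068   0.0161] rot [ 0.0081 -0.0001 -0.0115] F [ 0.6  0.3 -0.6] T [-0.01 -0.06  0.01] grip 0.06 t 30.43
```

>>> {"method": "arm_command", "body": {"steps": [{"claw": 0.06,"dx": 0.039,"dy": -0.0145,"dz": 0.002,"ax": 0.004,"ay": 0,"az": -0.005},{"claw": 0.06,"dx": 0.039,"dy": -0.0145,"dz": 0.002,"ax": 0.004,"ay": 0,"az": -0.005},{"claw": 0.06,"dx": 0.038,"dy": -0.014,"dz": 0.002,"ax": 0,"ay": 0,"az": 0},{"claw": 0.06,"dx": 0.03,"dy": -0.011,"dz": 0.002,"ax": 0,"ay": 0,"az": 0},{"claw": 0.06,"dx": 0.02,"dy": -0.007,"dz": 0.002,"ax": 0,"ay": 0,"az": 0}]}}

```text
time: 30.85
position: [0.454, 0.3739, 0.1985]
tool_rot: [0.707, 0.708, 0.002, 0.0]
contact_force: [0.6, -0.4, 0.7]
grip_width: 0.704
```

>>> {"method": "arm_command", "body": {"steps": [{"claw": 0.06,"dx": 0.004,"dy": -0.001,"dz": 0,"ax": 0,"ay": 0,"az": 0},{"claw": 0.06,"dx": 0,"dy": 0,"dz": 0,"ax": 0,"ay": 0,"az": 0}]}}

```text
time: 31.02
position: [0.4507, 0.3818, 0.1981]
tool_rot: [0.705, 0.71, 0.002, 0.0]
contact_force: [0.0, -0.8, -0.4]
grip_width: 0.703
```

```bash
python3 go.py 0.4525 0.387 0.096; python3 -c "
from h import *
print(proj('wrist',(.4525,.387,.124)));snap('wrist','w10.png');snap('scene','s10.png')"
```

```text
pos [0.4507 0.3818 0.1981] d [0.0049 0.0016 0.1022] rot [ 0.0028 -0.0027  0.0069] F [ 0.  -0.8 -0.4] T [-0.06 -0.01  0.03] grip 0.0601 t 31.02
(np.float64(290.97955033494935), np.float64(213.30709429411075))
```

View pics/w10.png

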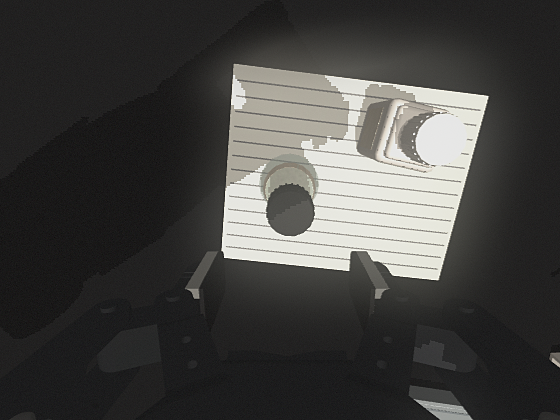

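View pics/s10.png

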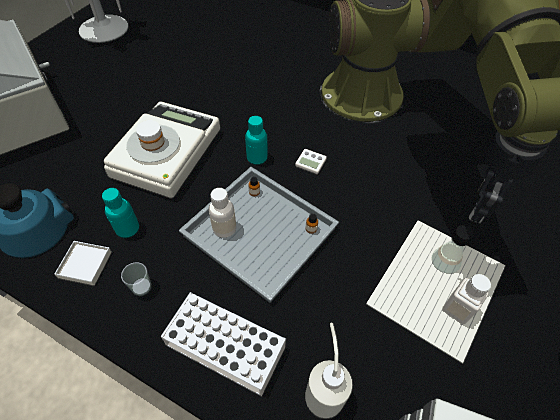

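The round bottle is back upright at its original pixel (222,213). The flask cap is at (290,211), predicted (291,213). I descend.

>>> {"method": "arm_command", "body": {"steps": [{"claw": 0.06,"dx": 0.004,"dy": 0.001,"dz": 0.022,"ax": 0.003,"ay": -0.003,"az": 0.007},{"claw": 0.06,"dx": 0.001,"dy": 0,"dz": 0.027,"ax": 0,"ay": 0,"az": 0},{"claw": 0.06,"dx": 0.001,"dy": 0,"dz": 0.025,"ax": 0,"ay": 0,"az": 0},{"claw": 0.06,"dx": 0,"dy": 0,"dz": 0.012,"ax": 0,"ay": 0,"az": 0},{"claw": 0.06,"dx": 0,"dy": 0,"dz": 0,"ax": 0,"ay": 0,"az": 0}]}}

```text
time: 31.53
position: [0.4576, 0.3806, 0.112]
tool_rot: [0.711, 0.703, 0.002, 0.001]
contact_force: [0.3, 0.9, 0.1]
grip_width: 0.699
```

```bash
python3 go.py 0.4525 0.387 0.094
```

```text
pos [0.4576 0.3806 0.112 ] d [ 0.0064 -0.0052  0.018 ] rot [ 0.0047 -0.0021 -0.0104] F [0.3 0.9 0.1] T [0.   0.01 0.04] grip 0.0597 t 31.53
```

>>> {"method": "arm_command", "body": {"steps": [{"claw": 0.06,"dx": 0.006,"dy": -0.005,"dz": 0.008,"ax": 0.005,"ay": -0.002,"az": -0.01},{"claw": 0.06,"dx": 0,"dy": 0,"dz": 0.007,"ax": 0,"ay": 0,"az": 0},{"claw": 0.06,"dx": 0,"dy": 0,"dz": 0,"ax": 0,"ay": 0,"az": 0}]}}

```text
time: 31.78
position: [0.4542, 0.385, 0.0976]
tool_rot: [0.708, 0.706, 0.0, -0.0]
contact_force: [0.3, -0.6, 0.9]
grip_width: 0.703
```

```bash
python3 go.py 0.4525 0.387 0.094
```

```text
pos [0.4542 0.385  0.0976] d [ 0.002  -0.0017  0.0036] rot [ 0.0005 -0.0006 -0.003 ] F [ 0.3 -0.6  0.9] T [ 0.02 -0.02  0.05] grip 0.06 t 31.78
```

>>> {"method": "arm_command", "body": {"steps": [{"claw": 0.06,"dx": 0.002,"dy": -0.0015,"dz": 0.003,"ax": 0,"ay": 0,"az": -0.003},{"claw": 0.045,"dx": 0,"dy": 0,"dz": 0,"ax": 0,"ay": 0,"az": 0},{"claw": 0.03,"dx": 0,"dy": 0,"dz": 0,"ax": 0,"ay": 0,"az": 0},{"claw": 0.03,"dx": 0,"dy": 0,"dz": 0,"ax": 0,"ay": 0,"az": 0},{"claw": 0.03,"dx": 0,"dy": 0,"dz": 0,"ax": 0,"ay": 0,"az": 0}]}}

```text
time: 32.2
position: [0.4535, 0.3877, 0.0968]
tool_rot: [0.707, 0.707, 0.002, 0.0]
contact_force: [-0.3, 1.0, -0.2]
grip_width: 0.392
```

>>> {"method": "arm_command", "body": {"steps": [{"claw": 0.03,"dx": 0,"dy": 0,"dz": -0.012,"ax": 0,"ay": 0,"az": 0},{"claw": 0.03,"dx": 0,"dy": 0,"dz": -0.024,"ax": 0,"ay": 0,"az": 0},{"claw": 0.03,"dx": 0,"dy": 0,"dz": -0.028,"ax": 0,"ay": 0,"az": 0},{"claw": 0.03,"dx": 0,"dy": 0,"dz": -0.024,"ax": 0,"ay": 0,"az": 0},{"claw": 0.03,"dx": 0,"dy": 0,"dz": -0.01,"ax": 0,"ay": 0,"az": 0}]}}

```text
time: 32.62
position: [0.4519, 0.3864, 0.1987]
tool_rot: [0.707, 0.707, -0.001, -0.0]
contact_force: [0.4, 0.7, -0.6]
grip_width: 0.393
```

```bash
python3 go.py 0.5614 -0.0081 0.2
```

```text
pos [0.4519 0.3864 0.1987] d [-0.3946  0.1094 -0.0012] rot [-0.0013  0.0008  0.0005] F [ 0.4  0.7 -0.6] T [ 0.   -0.07 -0.06] grip 0.0335 t 32.62
```

>>> {"method": "arm_command", "body": {"steps": [{"claw": 0.03,"dx": -0.012,"dy": 0.003,"dz": 0,"ax": 0,"ay": 0,"az": 0},{"claw": 0.03,"dx": -0.024,"dy": 0.0065,"dz": 0,"ax": 0,"ay": 0,"az": 0},{"claw": 0.03,"dx": -0.034,"dy": 0.0095,"dz": 0,"ax": 0,"ay": 0,"az": 0},{"claw": 0.03,"dx": -0.034,"dy": 0.0095,"dz": 0,"ax": 0,"ay": 0,"az": 0},{"claw": 0.03,"dx": -0.034,"dy": 0.0095,"dz": 0,"ax": 0,"ay": 0,"az": 0}]}}

```text
time: 33.03
position: [0.4892, 0.247, 0.1997]
tool_rot: [0.704, 0.71, 0.001, -0.0]
contact_force: [1.4, 0.4, -1.5]
grip_width: 0.398
```

>>> {"method": "arm_command", "body": {"steps": [{"claw": 0.03,"dx": -0.034,"dy": 0.0095,"dz": 0,"ax": 0,"ay": 0,"az": 0},{"claw": 0.03,"dx": -0.034,"dy": 0.0095,"dz": 0,"ax": 0,"ay": 0,"az": 0},{"claw": 0.03,"dx": -0.034,"dy": 0.0095,"dz": 0,"ax": 0,"ay": 0,"az": 0},{"claw": 0.03,"dx": -0.034,"dy": 0.0095,"dz": 0,"ax": 0,"ay": 0,"az": 0},{"claw": 0.03,"dx": -0.034,"dy": 0.0095,"dz": 0,"ax": 0,"ay": 0,"az": 0}]}}

```text
time: 33.45
position: [0.5367, 0.0656, 0.1954]
tool_rot: [0.704, 0.71, -0.001, -0.002]
contact_force: [1.0, -0.3, -1.7]
grip_width: 0.395
```

```bash
python3 go.py 0.5614 -0.007 0.2
```

```text
pos [0.5367 0.0656 0.1954] d [-0.0728  0.024  -0.0047] rot [-0.0042 -0.0006  0.0094] F [ 1.  -0.3 -1.7] T [ 0.06 -0.03 -0.01] grip 0.0337 t 33.45
```

>>> {"method": "arm_command", "body": {"steps": [{"claw": 0.03,"dx": -0.025,"dy": 0.009,"dz": 0,"ax": -0.004,"ay": 0,"az": 0.009},{"claw": 0.03,"dx": -0.02,"dy": 0.008,"dz": 0,"ax": 0,"ay": 0,"az": 0},{"claw": 0.03,"dx": -0.012,"dy": 0.005,"dz": 0,"ax": 0,"ay": 0,"az": 0},{"claw": 0.03,"dx": -0.004,"dy": 0.002,"dz": 0,"ax": 0,"ay": 0,"az": 0},{"claw": 0.03,"dx": 0,"dy": 0,"dz": 0,"ax": 0,"ay": 0,"az": 0}]}}

```text
time: 33.87
position: [0.5595, -0.0084, 0.1908]
tool_rot: [0.71, 0.704, -0.002, -0.002]
contact_force: [0.1, -0.2, -1.0]
grip_width: 0.396
```

```bash
python3 go.py 0.5614 -0.007 0.098
```

```text
pos [ 0.5595 -0.0084  0.1908] d [0.0015 0.0025 0.0928] rot [-0.0063  0.0005 -0.0088] F [ 0.1 -0.2 -1. ] T [-0.01 -0.08 -0.02] grip 0.0338 t 33.87
```

>>> {"method": "arm_command", "body": {"steps": [{"claw": 0.03,"dx": 0,"dy": 0.002,"dz": 0.015,"ax": -0.006,"ay": 0,"az": -0.008},{"claw": 0.03,"dx": 0,"dy": 0,"dz": 0.025,"ax": 0,"ay": 0,"az": 0},{"claw": 0.03,"dx": 0,"dy": 0,"dz": 0.02,"ax": 0,"ay": 0,"az": 0},{"claw": 0.03,"dx": 0,"dy": 0,"dz": 0.01,"ax": 0,"ay": 0,"az": 0},{"claw": 0.03,"dx": 0,"dy": 0,"dz": 0,"ax": 0,"ay": 0,"az": 0}]}}

```text
time: 34.28
position: [0.5596, -0.0059, 0.1176]
tool_rot: [0.707, 0.708, -0.0, -0.0]
contact_force: [0.4, 0.6, -0.9]
grip_width: 0.4
```

```bash
python3 go.py 0.5614 -0.007 0.098
```

```text
pos [ 0.5596 -0.0059  0.1176] d [-0.0011  0.0018  0.0196] rot [-0.0003  0.      0.0015] F [ 0.4  0.6 -0.9] T [-0.02  0.05 -0.01] grip 0.0342 t 34.28
```

>>> {"method": "arm_command", "body": {"steps": [{"claw": 0.03,"dx": -0.001,"dy": 0.0015,"dz": 0.007,"ax": 0,"ay": 0,"az": 0.001},{"claw": 0.03,"dx": 0,"dy": 0,"dz": 0.006,"ax": 0,"ay": 0,"az": 0},{"claw": 0.03,"dx": 0,"dy": 0,"dz": 0.003,"ax": 0,"ay": 0,"az": 0},{"claw": 0.03,"dx": 0,"dy": 0,"dz": 0,"ax": 0,"ay": 0,"az": 0}]}}

```text
time: 34.62
position: [0.5617, -0.0057, 0.1022]
tool_rot: [0.706, 0.708, 0.001, 0.001]
contact_force: [-0.3, -0.4, -1.3]
grip_width: 0.389
```

```bash
python3 go.py 0.5614 -0.007 0.098
```

```text
pos [ 0.5617 -0.0057  0.1022] d [-0.0013 -0.0003  0.0042] rot [0.0016 0.0001 0.0022] F [-0.3 -0.4 -1.3] T [ 0.01 -0.04 -0.03] grip 0.0332 t 34.62
```

>>> {"method": "arm_command", "body": {"steps": [{"claw": 0.03,"dx": -0.001,"dy": 0,"dz": 0.0015,"ax": 0.0015,"ay": 0,"az": 0.002},{"claw": 0.03,"dx": 0,"dy": 0,"dz": 0.001,"ax": 0,"ay": 0,"az": 0},{"claw": 0.03,"dx": 0,"dy": 0,"dz": 0.001,"ax": 0,"ay": 0,"az": 0}]}}

```text
time: 34.87
position: [0.5624, -0.0068, 0.0999]
tool_rot: [0.707, 0.707, 0.001, 0.001]
contact_force: [0.2, -0.3, -1.4]
grip_width: 0.394
```

>>> {"method": "arm_command", "body": {"steps": [{"claw": 0.03,"dx": 0,"dy": 0,"dz": 0.001,"ax": 0,"ay": 0,"az": 0}]}}

```text
time: 34.95
position: [0.5625, -0.0069, 0.0991]
tool_rot: [0.707, 0.707, 0.001, 0.001]
contact_force: [-0.0, -0.8, -1.1]
grip_width: 0.396
```

>>> {"method": "arm_command", "body": {"steps": [{"claw": 0.03,"dx": 0,"dy": 0,"dz": 0.001,"ax": 0,"ay": 0,"az": 0}]}}

```text
time: 35.03
position: [0.5626, -0.0069, 0.0982]
tool_rot: [0.707, 0.707, 0.001, 0.001]
contact_force: [-0.9, -0.1, -1.8]
grip_width: 0.395
```

>>> {"method": "arm_command", "body": {"steps": [{"claw": 0.03,"dx": 0,"dy": 0,"dz": 0.001,"ax": 0,"ay": 0,"az": 0}]}}

```text
time: 35.12
position: [0.5627, -0.007, 0.0973]
tool_rot: [0.707, 0.707, 0.001, 0.001]
contact_force: [-0.3, -0.0, 0.9]
grip_width: 0.395
```

>>> {"method": "arm_command", "body": {"steps": [{"claw": 0.03,"dx": 0,"dy": 0,"dz": 0.001,"ax": 0,"ay": 0,"az": 0}]}}

```text
time: 35.2
position: [0.5631, -0.0072, 0.0971]
tool_rot: [0.707, 0.707, 0.001, 0.002]
contact_force: [-8.2, -1.4, 18.7]
grip_width: 0.399
```

Contact, so I release. The square bottle is last.

>>> {"method": "arm_command", "body": {"steps": [{"claw": 0.03,"dx": 0,"dy": 0,"dz": -0.001,"ax": 0,"ay": 0,"az": 0},{"claw": 0.045,"dx": 0,"dy": 0,"dz": 0,"ax": 0,"ay": 0,"az": 0},{"claw": 0.06,"dx": 0,"dy": 0,"dz": 0,"ax": 0,"ay": 0,"az": 0},{"claw": 0.06,"dx": 0,"dy": 0,"dz": 0,"ax": 0,"ay": 0,"az": 0},{"claw": 0.06,"dx": 0,"dy": 0,"dz": -0.015,"ax": 0,"ay": 0,"az": 0}]}}

```text
time: 35.62
position: [0.5622, -0.0071, 0.1117]
tool_rot: [0.707, 0.707, 0.0, 0.001]
contact_force: [0.2, 0.3, -0.0]
grip_width: 0.707
```

>>> {"method": "arm_command", "body": {"steps": [{"claw": 0.06,"dx": 0,"dy": 0,"dz": -0.035,"ax": 0,"ay": 0,"az": 0},{"claw": 0.06,"dx": 0,"dy": 0,"dz": -0.038,"ax": 0,"ay": 0,"az": 0},{"claw": 0.06,"dx": 0.02,"dy": 0,"dz": -0.008,"ax": 0,"ay": 0,"az": 0},{"claw": 0.06,"dx": 0.039,"dy": -0.001,"dz": 0,"ax": 0,"ay": 0,"az": 0},{"claw": 0.06,"dx": 0.039,"dy": -0.001,"dz": 0,"ax": 0,"ay": 0,"az": 0}]}}

```text
time: 36.03
position: [0.561, 0.088, 0.1985]
tool_rot: [0.71, 0.704, 0.001, 0.002]
contact_force: [0.0, 0.4, -1.1]
grip_width: 0.702
```

>>> {"method": "arm_command", "body": {"steps": [{"claw": 0.06,"dx": 0.039,"dy": -0.001,"dz": 0,"ax": 0,"ay": 0,"az": 0},{"claw": 0.06,"dx": 0.039,"dy": -0.001,"dz": 0,"ax": 0,"ay": 0,"az": 0},{"claw": 0.06,"dx": 0.039,"dy": -0.001,"dz": 0,"ax": 0,"ay": 0,"az": 0},{"claw": 0.06,"dx": 0.039,"dy": -0.001,"dz": 0,"ax": 0,"ay": 0,"az": 0},{"claw": 0.06,"dx": 0.039,"dy": -0.001,"dz": 0,"ax": 0,"ay": 0,"az": 0}]}}

```text
time: 36.45
position: [0.5568, 0.2917, 0.2001]
tool_rot: [0.711, 0.703, 0.003, 0.003]
contact_force: [1.3, -0.1, 0.7]
grip_width: 0.696
```

```bash
python3 go.py 0.550 0.437 0.2
```

```text
pos [0.5568 0.2917 0.2001] d [ 1.452e-01 -8.400e-03  1.000e-04] rot [ 0.0076 -0.0002 -0.0115] F [ 1.3 -0.1  0.7] T [0.05 0.01 0.05] grip 0.0595 t 36.45
```

>>> {"method": "arm_command", "body": {"steps": [{"claw": 0.06,"dx": 0.037,"dy": -0.002,"dz": 0,"ax": 0.004,"ay": 0,"az": -0.005},{"claw": 0.06,"dx": 0.035,"dy": -0.002,"dz": 0,"ax": 0.004,"ay": 0,"az": -0.005},{"claw": 0.06,"dx": 0.03,"dy": -0.001,"dz": 0,"ax": 0,"ay": 0,"az": 0},{"claw": 0.06,"dx": 0.02,"dy": 0,"dz": 0,"ax": 0,"ay": 0,"az": 0},{"claw": 0.06,"dx": 0.008,"dy": 0,"dz": 0,"ax": 0,"ay": 0,"az": 0}]}}

```text
time: 36.87
position: [0.5487, 0.4345, 0.1986]
tool_rot: [0.705, 0.709, -0.0, -0.001]
contact_force: [0.1, -0.6, 0.4]
grip_width: 0.707
```

>>> {"method": "arm_command", "body": {"steps": [{"claw": 0.06,"dx": 0,"dy": 0,"dz": 0,"ax": 0,"ay": 0,"az": 0}]}}

```text
time: 36.95
position: [0.5481, 0.4359, 0.1979]
tool_rot: [0.705, 0.71, -0.001, -0.001]
contact_force: [0.5, -0.5, -0.5]
grip_width: 0.704
```

```bash
python3 go.py 0.550 0.437 0.0965; python3 -c "
from h import *
print(proj('wrist',(.5505,.437,.129)));snap('wrist','w11.png');snap('scene','s11.png')"
```

```text
pos [0.5481 0.4359 0.1979] d [0.0011 0.0021 0.1013] rot [-0.0021 -0.0003  0.0068] F [ 0.5 -0.5 -0.5] T [-0.05 -0.01 -0.02] grip 0.0601 t 36.95
(np.float64(292.3807636069919), np.float64(220.65524061554373))
```

View pics/w11.png

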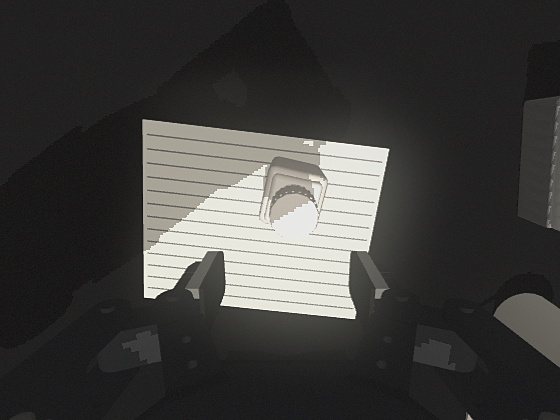

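View pics/s11.png

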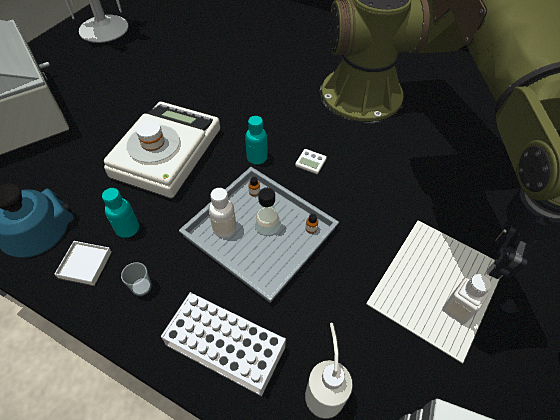

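Round bottle and flask are back in the tray, upright. The square cap is at (294,214), predicted (292,221), so I aim at y≈0.439.

>>> {"method": "arm_command", "body": {"steps": [{"claw": 0.06,"dx": 0.004,"dy": 0.001,"dz": 0.022,"ax": -0.002,"ay": 0,"az": 0.007},{"claw": 0.06,"dx": 0.001,"dy": 0,"dz": 0.027,"ax": 0,"ay": 0,"az": 0},{"claw": 0.06,"dx": 0.001,"dy": 0,"dz": 0.025,"ax": 0,"ay": 0,"az": 0},{"claw": 0.06,"dx": 0,"dy": 0,"dz": 0.012,"ax": 0,"ay": 0,"az": 0},{"claw": 0.06,"dx": 0,"dy": 0,"dz": 0,"ax": 0,"ay": 0,"az": 0}]}}

```text
time: 37.47
position: [0.5535, 0.4326, 0.1129]
tool_rot: [0.711, 0.704, 0.002, 0.001]
contact_force: [0.1, -0.1, -0.8]
grip_width: 0.706
```

```bash
python3 go.py 0.550 0.439 0.0955
```

```text
pos [0.5535 0.4326 0.1129] d [ 0.0063 -0.0036  0.0174] rot [ 0.0046 -0.0021 -0.0098] F [ 0.1 -0.1 -0.8] T [-0.02  0.04  0.03] grip 0.0603 t 37.47
```

>>> {"method": "arm_command", "body": {"steps": [{"claw": 0.06,"dx": 0.006,"dy": -0.0035,"dz": 0.008,"ax": 0.005,"ay": -0.002,"az": -0.01},{"claw": 0.06,"dx": 0,"dy": 0,"dz": 0.007,"ax": 0,"ay": 0,"az": 0},{"claw": 0.06,"dx": 0,"dy": 0,"dz": 0,"ax": 0,"ay": 0,"az": 0}]}}

```text
time: 37.72
position: [0.5514, 0.4375, 0.0998]
tool_rot: [0.708, 0.707, 0.001, 0.0]
contact_force: [0.5, -0.1, -0.4]
grip_width: 0.701
```

```bash
python3 go.py 0.550 0.439 0.0955
```

```text
pos [0.5514 0.4375 0.0998] d [ 0.0015 -0.0014  0.0043] rot [ 0.0014 -0.0014 -0.0014] F [ 0.5 -0.1 -0.4] T [ 0.03 -0.03 -0.03] grip 0.0599 t 37.72
```

>>> {"method": "arm_command", "body": {"steps": [{"claw": 0.06,"dx": 0.001,"dy": -0.001,"dz": 0.0035,"ax": 0.001,"ay": -0.001,"az": -0.001},{"claw": 0.045,"dx": 0,"dy": 0,"dz": 0,"ax": 0,"ay": 0,"az": 0},{"claw": 0.03,"dx": 0,"dy": 0,"dz": 0,"ax": 0,"ay": 0,"az": 0},{"claw": 0.03,"dx": 0,"dy": 0,"dz": 0,"ax": 0,"ay": 0,"az": 0},{"claw": 0.03,"dx": 0,"dy": 0,"dz": 0,"ax": 0,"ay": 0,"az": 0}]}}

```text
time: 38.13
position: [0.5512, 0.4394, 0.099]
tool_rot: [0.707, 0.707, 0.002, 0.0]
contact_force: [-0.3, 0.1, -1.5]
grip_width: 0.398
```

>>> {"method": "arm_command", "body": {"steps": [{"claw": 0.03,"dx": 0,"dy": 0,"dz": -0.012,"ax": 0,"ay": 0,"az": 0},{"claw": 0.03,"dx": 0,"dy": 0,"dz": -0.024,"ax": 0,"ay": 0,"az": 0},{"claw": 0.03,"dx": 0,"dy": 0,"dz": -0.028,"ax": 0,"ay": 0,"az": 0},{"claw": 0.03,"dx": 0,"dy": 0,"dz": -0.024,"ax": 0,"ay": 0,"az": 0},{"claw": 0.03,"dx": 0,"dy": 0,"dz": -0.01,"ax": 0,"ay": 0,"az": 0}]}}

```text
time: 38.55
position: [0.5495, 0.4383, 0.2002]
tool_rot: [0.707, 0.707, -0.001, -0.0]
contact_force: [-1.0, -0.9, -1.6]
grip_width: 0.393
```

```bash
python3 go.py 0.636 0.0455 0.2
```

```text
pos [0.5495 0.4383 0.2002] d [-0.3928  0.0864  0.0005] rot [-0.0016  0.0011  0.0003] F [-1.  -0.9 -1.6] T [ 0.03 -0.03  0.01] grip 0.0336 t 38.55
```

>>> {"method": "arm_command", "body": {"steps": [{"claw": 0.03,"dx": -0.012,"dy": 0.0025,"dz": 0,"ax": 0,"ay": 0,"az": 0},{"claw": 0.03,"dx": -0.024,"dy": 0.005,"dz": 0,"ax": 0,"ay": 0,"az": 0},{"claw": 0.03,"dx": -0.034,"dy": 0.0075,"dz": 0,"ax": 0,"ay": 0,"az": 0},{"claw": 0.03,"dx": -0.034,"dy": 0.0075,"dz": 0,"ax": 0,"ay": 0,"az": 0},{"claw": 0.03,"dx": -0.034,"dy": 0.0075,"dz": 0,"ax": 0,"ay": 0,"az": 0}]}}

```text
time: 38.97
position: [0.5782, 0.2994, 0.2007]
tool_rot: [0.704, 0.71, 0.001, -0.0]
contact_force: [0.3, 0.3, -0.7]
grip_width: 0.393
```

>>> {"method": "arm_command", "body": {"steps": [{"claw": 0.03,"dx": -0.034,"dy": 0.0075,"dz": 0,"ax": 0,"ay": 0,"az": 0},{"claw": 0.03,"dx": -0.034,"dy": 0.0075,"dz": 0,"ax": 0,"ay": 0,"az": 0},{"claw": 0.03,"dx": -0.034,"dy": 0.0075,"dz": 0,"ax": 0,"ay": 0,"az": 0},{"claw": 0.03,"dx": -0.034,"dy": 0.0075,"dz": 0,"ax": 0,"ay": 0,"az": 0},{"claw": 0.03,"dx": -0.034,"dy": 0.0075,"dz": 0,"ax": 0,"ay": 0,"az": 0}]}}

```text
time: 39.38
position: [0.6152, 0.1171, 0.1953]
tool_rot: [0.704, 0.71, -0.002, -0.002]
contact_force: [0.7, -0.4, -2.0]
grip_width: 0.394
```

```bash
python3 go.py 0.636 0.0458 0.195
```

```text
pos [0.6152 0.1171 0.1953] d [-0.0715  0.0202  0.0002] rot [-0.0059  0.0005  0.0087] F [ 0.7 -0.4 -2. ] T [ 0.02 -0.06  0.01] grip 0.0336 t 39.38
```

>>> {"method": "arm_command", "body": {"steps": [{"claw": 0.03,"dx": -0.025,"dy": 0.008,"dz": 0,"ax": -0.006,"ay": 0,"az": 0.009},{"claw": 0.03,"dx": -0.02,"dy": 0.007,"dz": 0,"ax": 0,"ay": 0,"az": 0},{"claw": 0.03,"dx": -0.011,"dy": 0.004,"dz": 0,"ax": 0,"ay": 0,"az": 0},{"claw": 0.03,"dx": -0.003,"dy": 0.001,"dz": 0,"ax": 0,"ay": 0,"az": 0},{"claw": 0.03,"dx": 0,"dy": 0,"dz": 0,"ax": 0,"ay": 0,"az": 0}]}}

```text
time: 39.8
position: [0.6341, 0.045, 0.1907]
tool_rot: [0.71, 0.704, -0.003, -0.001]
contact_force: [0.0, -0.0, -2.4]
grip_width: 0.399
```

```bash
python3 go.py 0.636 0.0458 0.1
```

```text
pos [0.6341 0.045  0.1907] d [0.001  0.0024 0.0906] rot [-0.0058  0.002  -0.0095] F [ 0.  -0.  -2.4] T [ 0.01  0.02 -0.  ] grip 0.034 t 39.8
```

>>> {"method": "arm_command", "body": {"steps": [{"claw": 0.03,"dx": 0,"dy": 0.002,"dz": 0.015,"ax": -0.006,"ay": 0.002,"az": -0.009},{"claw": 0.03,"dx": 0,"dy": 0,"dz": 0.025,"ax": 0,"ay": 0,"az": 0},{"claw": 0.03,"dx": 0,"dy": 0,"dz": 0.02,"ax": 0,"ay": 0,"az": 0},{"claw": 0.03,"dx": 0,"dy": 0,"dz": 0.009,"ax": 0,"ay": 0,"az": 0},{"claw": 0.03,"dx": 0,"dy": 0,"dz": 0,"ax": 0,"ay": 0,"az": 0}]}}

```text
time: 40.22
position: [0.6348, 0.0504, 0.1192]
tool_rot: [0.705, 0.709, 0.001, 0.0]
contact_force: [0.1, 0.2, -1.8]
grip_width: 0.394
```

```bash
python3 go.py 0.636 0.0458 0.1
```

```text
pos [0.6348 0.0504 0.1192] d [-0.0046  0.0011  0.0192] rot [ 0.0013 -0.001   0.0048] F [ 0.1  0.2 -1.8] T [ 0.04  0.07 -0.  ] grip 0.0337 t 40.22
```

>>> {"method": "arm_command", "body": {"steps": [{"claw": 0.03,"dx": -0.0045,"dy": 0.001,"dz": 0.007,"ax": 0.001,"ay": -0.001,"az": 0.004},{"claw": 0.03,"dx": 0,"dy": 0,"dz": 0.006,"ax": 0,"ay": 0,"az": 0},{"claw": 0.03,"dx": 0,"dy": 0,"dz": 0.003,"ax": 0,"ay": 0,"az": 0},{"claw": 0.03,"dx": 0,"dy": 0,"dz": 0,"ax": 0,"ay": 0,"az": 0}]}}

```text
time: 40.55
position: [0.6365, 0.0475, 0.1042]
tool_rot: [0.706, 0.708, 0.001, 0.001]
contact_force: [0.4, -0.2, -1.6]
grip_width: 0.397
```

```bash
python3 go.py 0.636 0.0458 0.1
```

```text
pos [0.6365 0.0475 0.1042] d [-0.0017 -0.0005  0.0042] rot [ 0.0026 -0.0001  0.0028] F [ 0.4 -0.2 -1.6] T [-0.04  0.03  0.  ] grip 0.0339 t 40.55
```

>>> {"method": "arm_command", "body": {"steps": [{"claw": 0.03,"dx": -0.0015,"dy": 0,"dz": 0.0015,"ax": 0.0025,"ay": 0,"az": 0.0025},{"claw": 0.03,"dx": 0,"dy": 0,"dz": 0.001,"ax": 0,"ay": 0,"az": 0},{"claw": 0.03,"dx": 0,"dy": 0,"dz": 0.001,"ax": 0,"ay": 0,"az": 0}]}}

```text
time: 40.8
position: [0.6372, 0.0459, 0.102]
tool_rot: [0.707, 0.707, 0.001, 0.001]
contact_force: [-1.3, 0.5, -1.8]
grip_width: 0.395
```

>>> {"method": "arm_command", "body": {"steps": [{"claw": 0.03,"dx": 0,"dy": 0,"dz": 0.0015,"ax": 0,"ay": 0,"az": 0}]}}

```text
time: 40.88
position: [0.6373, 0.0458, 0.1008]
tool_rot: [0.707, 0.707, 0.001, 0.001]
contact_force: [0.3, 0.0, -1.6]
grip_width: 0.392
```

>>> {"method": "arm_command", "body": {"steps": [{"claw": 0.03,"dx": 0,"dy": 0,"dz": 0.001,"ax": 0,"ay": 0,"az": 0}]}}

```text
time: 40.97
position: [0.6374, 0.0457, 0.0998]
tool_rot: [0.707, 0.707, 0.001, 0.001]
contact_force: [0.7, 0.5, -1.6]
grip_width: 0.398
```

>>> {"method": "arm_command", "body": {"steps": [{"claw": 0.03,"dx": 0,"dy": 0,"dz": 0.001,"ax": 0,"ay": 0,"az": 0}]}}

```text
time: 41.05
position: [0.6377, 0.0457, 0.0992]
tool_rot: [0.707, 0.707, 0.001, 0.001]
contact_force: [-2.4, -1.5, 8.1]
grip_width: 0.4
```

>>> {"method": "arm_command", "body": {"steps": [{"claw": 0.03,"dx": 0,"dy": 0,"dz": 0.001,"ax": 0,"ay": 0,"az": 0}]}}

```text
time: 41.13
position: [0.638, 0.0456, 0.0992]
tool_rot: [0.707, 0.707, 0.002, 0.002]
contact_force: [-3.7, -1.2, 11.6]
grip_width: 0.396
```

Contact. I release and retreat up and to the mat side, so both cameras see everything.

>>> {"method": "arm_command", "body": {"steps": [{"claw": 0.03,"dx": 0,"dy": 0,"dz": -0.001,"ax": 0,"ay": 0,"az": 0},{"claw": 0.045,"dx": 0,"dy": 0,"dz": 0,"ax": 0,"ay": 0,"az": 0},{"claw": 0.06,"dx": 0,"dy": 0,"dz": 0,"ax": 0,"ay": 0,"az": 0},{"claw": 0.06,"dx": 0,"dy": 0,"dz": 0,"ax": 0,"ay": 0,"az": 0},{"claw": 0.06,"dx": 0,"dy": 0,"dz": -0.015,"ax": 0,"ay": 0,"az": 0}]}}

```text
time: 41.55
position: [0.6371, 0.0456, 0.1134]
tool_rot: [0.707, 0.707, 0.001, 0.001]
contact_force: [0.0, -0.1, -0.5]
grip_width: 0.699
```

>>> {"method": "arm_command", "body": {"steps": [{"claw": 0.06,"dx": 0,"dy": 0,"dz": -0.035,"ax": 0,"ay": 0,"az": 0},{"claw": 0.06,"dx": 0,"dy": 0,"dz": -0.038,"ax": 0,"ay": 0,"az": 0},{"claw": 0.06,"dx": 0.02,"dy": -0.005,"dz": -0.02,"ax": 0,"ay": 0,"az": 0},{"claw": 0.06,"dx": 0.039,"dy": -0.01,"dz": 0,"ax": 0,"ay": 0,"az": 0},{"claw": 0.06,"dx": 0.039,"dy": -0.01,"dz": 0,"ax": 0,"ay": 0,"az": 0}]}}

```text
time: 41.97
position: [0.6131, 0.1398, 0.2121]
tool_rot: [0.71, 0.704, 0.001, 0.001]
contact_force: [0.4, -0.8, -0.7]
grip_width: 0.699
```

>>> {"method": "arm_command", "body": {"steps": [{"claw": 0.06,"dx": 0.039,"dy": -0.01,"dz": 0,"ax": 0,"ay": 0,"az": 0},{"claw": 0.06,"dx": 0.039,"dy": -0.01,"dz": 0,"ax": 0,"ay": 0,"az": 0},{"claw": 0.06,"dx": 0.039,"dy": -0.01,"dz": 0,"ax": 0,"ay": 0,"az": 0},{"claw": 0.06,"dx": 0.03,"dy": -0.01,"dz": 0,"ax": 0,"ay": 0,"az": 0},{"claw": 0.06,"dx": 0,"dy": 0,"dz": 0,"ax": 0,"ay": 0,"az": 0}]}}

```text
time: 42.38
position: [0.5702, 0.2992, 0.214]
tool_rot: [0.709, 0.705, 0.003, 0.002]
contact_force: [-0.7, 0.2, 0.5]
grip_width: 0.702
```

```bash
cat > chk.py <<'E'
from h import *
np.set_printoptions(precision=4,suppress=True)
im=snap('top','t12.png');snap('scene','s12.png')
a=cv2.cvtColor(cv2.imread('pics/top0.png'),cv2.COLOR_BGR2GRAY);b=cv2.cvtColor(cv2.imread('pics/t12.png'),cv2.COLOR_BGR2GRAY)
for n,u,v,z,dark in [('square',254.1,170.7,.13,0),('round',317.5,179.5,.135,0),('flask',278.8,206,.125,1),('vl',238,225,.05,1),('vr',311,239,.05,1)]:
    r=13 if z>.1 else 7
    for g in (a,b):
        p=g[int(v)-r:int(v)+r+1,int(u)-r:int(u)+r+1]; m=((p<75) if dark else (p>235)).astype(np.uint8)
        k,l,st,c=cv2.connectedComponentsWithStats(m); i=1+np.argmax(st[1:,4]); q=c[i]+[int(u)-r,int(v)-r]; print(n,st[i,4],q,onz('top',*q,z)[:2])
m=((im[195:250,400:460].min(2)>235)).astype(np.uint8)
n,l,st,c=cv2.connectedComponentsWithStats(m)
for i in range(1,n):
    if 400<st[i,4]<700: print('jar',onz('top',*(c[i]+[400,195]),.132))
cv2.imwrite('pics/t12c.png',cv2.resize(cv2.imread('pics/t12.png')[138:245,215:350],(757,600),interpolation=3))
E
python3 chk.py; python3 go.py 0 0 0
```

```text
square 164 [254.0976 170.6524] [0.6363 0.0463]
square 173 [253.9769 168.9306] [0.6401 0.0467]
round 203 [317.665  180.4286] [ 0.6161 -0.0927]
round 208 [317.6538 180.2212] [ 0.6166 -0.0927]
flask 199 [278.7337 206.2814] [ 0.5592 -0.009 ]
flask 199 [278.4221 205.2864] [ 0.5614 -0.0083]
vl 60 [237.7167 225.0667] [0.5219 0.0867]
vl 54 [237.7222 225.0556] [0.5219 0.0867]
vr 65 [310.5692 238.7692] [ 0.4929 -0.0838]
vr 61 [310.5574 238.7869] [ 0.4928 -0.0838]
jar [ 0.5339 -0.35    0.132 ]
pos [0.5718 0.2953 0.2139] d [-0.3006 -0.5707  0.2093] rot [ 0.0074 -0.0013 -0.0088] F [ 0.8 -0.7 -0. ] T [-0.02  0.   -0.01] grip 0.06 t 42.48
```

View pics/t12c.png

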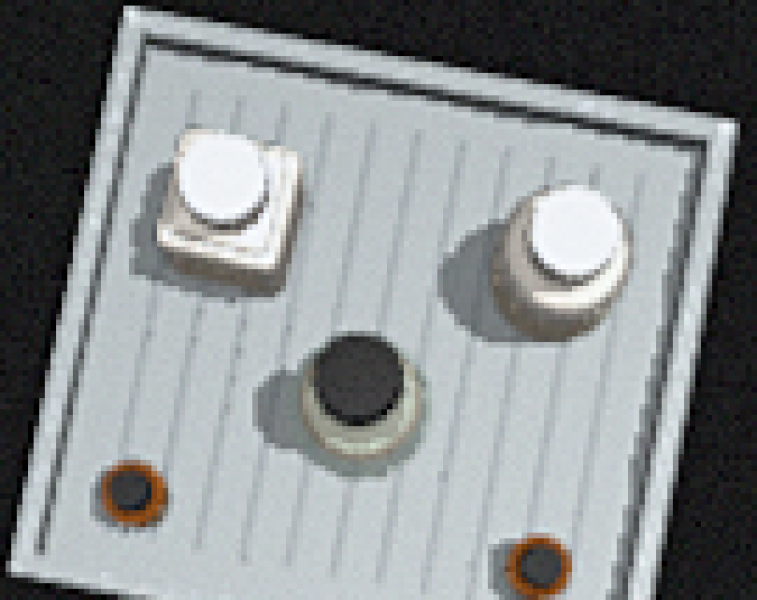

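View pics/s12.png

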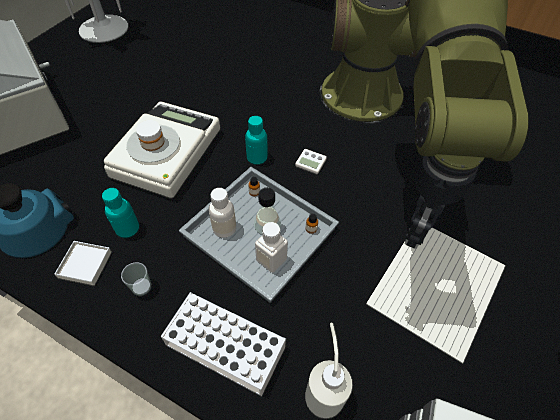

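All three bottles stand upright, each within 4 mm of its start. The vials are unmoved, the jar is on the pan's centre, and the arm is clear. I hand the job in.

```bash
python3 -c "
from cell import manip
print(manip.sign_off())"
```

```text
the job is handed in; nothing more can be done
None
```

The job is done and handed in at about 42.5 s of the 147 s allowed. I moved the square bottle, flask and round bottle to the mat by their caps. I then set the jar on the balance pan and put the round bottle, flask and square bottle back in their places.

Last checks, from the top camera just before handing in:
- **Jar:** it stands upright at (0.534, -0.350), within about 1 mm of the measured pan centre. The tool felt about 14 N when the jar touched the pan, against the 60 N limit.
- **Bottles:** they stand upright, about 4 mm (square), 2 mm (flask) and 0.5 mm (round) from where they started; the limit is 15 mm.
- **Vials:** they did not move measurably.
- **Arm:** it is clear of everything.

No check failed. The only disagreement was a mismatch of up to about 4 mm between the wrist camera and the predicted cap positions of the flask and the square bottle, which I corrected before gripping. Handing in reports no verdict, so these are my own measurements.

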